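# Load and lock the medal maker's die board

### The job

Load the medal maker's die board: swing the clamp clear of the window frame, lift the frame by its grip until it stands fully open, and lay every brass blank there is (those in the wooden tray and, if there, the ring on its post) flat and fully down into the cavity of its own outline. Then lower the frame fully shut on the blanks and swing the clamp back until it lies square across the frame's edge. Do not lift the frame while the clamp is over it, and leave the hammer, the pot of punches and the jar where they are.

Things in the scene. Friction and masses are not known exactly. Their poses are not given: they have to be found in the camera images.
- die: The die board, fixed: a dark steel block 200 (x) x 212 (y) x 22 mm, origin at the centre of its underside, with a hinge ledge (28 mm wide, to y = -134) along its -y edge and a clamp ear (60 mm wide, to y = +134) in the middle of its +y edge. Its top, 22 mm up, has four flat-bottomed cavities 4 mm deep, each 1.5 mm larger all round than its blank; a seated blank stands 6 mm proud.
- cav_round (a point): Centre of the floor of the round cavity (diameter 59 mm), in die axes; it is at (-48, -48, 18) mm in the die board's frame.
- cav_square (a point): Centre of the floor of the square cavity (61 x 61 mm, sides along the die axes); at (48, -48, 18) mm in the die board's frame.
- cav_oblong (a point): Centre of the floor of the oblong cavity (83 mm along the die's x, 43 mm along its y); at (48, 48, 18) mm in the die board's frame.
- cav_ring (a point): Centre of the floor of the ring cavity (diameter 71 mm, with a round boss of diameter 33 mm and level with the board's top in its middle); at (-48, 48, 18) mm in the die board's frame.
- frame (a joint): Angle of the hinged window frame: aluminium grid 194 (x) x 217 (y) x 6 mm, 0.5 kg, a 48 mm square window over each cavity. 0 = fully shut over the blanks (underside 7.5 mm above the board's top); 1.75 = fully open, leaning a little back past upright, top edge about 250 mm above the table. Stiff hinge: the frame stays where it is left; moving it takes 2 to 8 N at the grip.
- frame_hinge (a point): Middle of the frame's hinge axis, which runs along the die's x, at (0, -125, 32.5) mm in the die board's frame. Raising the frame turns its free +y edge upward about the die's +x axis.
- frame_knob (a point): Centre of the frame's black barrel grip (diameter 20 mm, 28 mm long, lying along the die's x on a short stem) on its upper face, in the middle of its x and 35 mm from its free edge: 187 mm along the frame from the hinge axis, 27.5 mm out from the frame's mid-plane. Pinched on its two ends (along the die's x) it turns between the fingers, so the tool can stay upright while the frame swings.
- clamp (a joint): Angle of the swing clamp: dark steel bar 112 x 16 x 8 mm, turning level on the clamp ear, underside 37 mm above the table. 0 = locked: its 36 mm nose square over the frame's free edge, its tail outward (die +y). 1.57 = clear: along the board's edge, tail to the die's +x. Grows clockwise from above; stops at -0.1 and 1.75; about 1 N at the peg turns it; clear of the frame above 1.3.
- clamp_pivot (a point): Point on the clamp's pivot axis, at (0, 116, 41) mm in the die board's frame.
- clamp_peg (a point): Middle of the upright peg on the clamp's tail (diameter 14 mm, 30 mm tall, its top 75 mm above the table), 64 mm from the pivot.
- tray: Shallow wooden sorting tray, fixed: 318 (x) x 126 (y) mm, origin at the centre of its underside, floor 4 mm thick, walls 4 mm thick and 9 mm high over all, two dividers across x at +-52 mm (8 mm high over all) making three compartments 101 x 118 mm with centres at x = -105, 0 and +105 mm. A blank lies flat in its compartment, standing 5 mm above the walls; which is where varies.
- post: Stand for the ring, fixed: a square wooden foot 84 x 84 mm, 15 mm high, with an upright wooden post of diameter 18 mm rising 62 mm above the middle of the foot. Origin at the centre of the underside.
- disc: Round brass blank, diameter 56 mm, 10 mm thick, 0.2 kg. Origin at the centre of its underside, z up. May be absent.
- square: Square brass blank 58 x 58 x 10 mm, 0.28 kg, sides along its x and y. Origin at the centre of its underside. May be absent.
- oblong: Oblong brass blank 80 (x) x 40 (y) x 10 mm, 0.27 kg. Origin at the centre of its underside. May be absent.
- ring: Ring-shaped brass blank, outer diameter 68 mm, hole 36 mm, 10 mm thick, 0.22 kg, lying flat on the foot of the stand with the post through it. Origin on its axis at its underside. May be absent.
- hammer: Bystander: chasing hammer 240 mm long lying on the table; origin at the middle of its length.
- punch_pot: Bystander: round slice of log, diameter 90 mm, 55 mm high, with steel punches standing in it to about 150 mm. Origin at the centre of its underside.
- jar: Bystander: white jar, diameter 68 mm, 85 mm high. Origin at the centre of its underside.
There are look-alikes about, which are no part of the job. What is shaped like the disc but black is not meant.

How it is judged:
By the outcome, as a careful person would: the job done as asked, in the order asked, and still so for the second after the job is handed in, with the robot touching nothing.
Of disc, square, oblong, ring only 2 to 4 are there at a start; the rules pass over those that are not, and their reading is None.
At some moment in a run one of disc, square, oblong may be knocked a few centimetres aside while the robot is not near it.
Once in a run the grip may slacken for a moment while it holds something.
It also fails if it takes over 210 s, if anything falls off the work surface, if the arm or the gripper's body presses on something with over 40 N, if the wrist force passes 120 N, or if a joint passes its speed limit or range.

### The arm

A 6-joint arm with a two-finger parallel gripper is mounted at the origin on the work surface. World frame = base frame: x ahead of the robot, y to its left, z up, the work surface at z = 0. Lengths are in m, angles in rad, forces in N, time in s.
With the tool pointing down it reaches from about 0.425 to 1.125 m from the base axis. Payload 14.9 kg.
Tool frame: the origin (TCP) lies on the centre line of the jaws, within the pads' length; the fingertips stand 11 mm ahead of it and the grasp point (between the pads) lies 8 mm behind it; z points along the fingers, y is the line along which they close (so a half turn about z gives the same grasp; the last joint's range is limited). The gripper opens to 91 mm and grips with 3 to 60 N. Pads are 32 mm wide; open, the fingers measure 118 mm over their backs; the gripper's body (76 mm by 178 mm) begins 60 mm behind the grasp point.
Start: joints at [-1.244, 0.379, 1.734, -0, 1.028, -0.033], TCP at [0.246, -0.655, 0.225] pointing down, gripper open.
Joint ranges: [-2.77, 2.77], [-0.74, 2.19], [0, 2.66], [-1.06, 4.2], [0.31, 2.87], [-3.08, 3.08]. Speed limits (rad/s): [1.89, 1.89, 2.39, 3.14, 3.14, 3.14].

### API

Orientations are given as a rotation vector (axis times angle).
In Python, from cell import readout, cams, ctrl gives the robot as it stands.
- The arm moves only by the tool arm_command, never from a script. Its argument "motion" is one flat list of numbers, 7 for each row, row after row: the turn, a rotation vector about the tool's x, y, z in degrees, then the shift along the tool's x, y, z in cm, then the finger opening in cm, from 0 to 9.12. A call has 1 to 10 rows; each row shifts and turns the commanded pose from where the row before left it, along the tool's axes as they then stand; what a row does not reach is not made up. A row lasts 1/12 s, in which the tool goes at most 41.7 mm and 7.16 degrees, less where a joint would pass 70% of its speed; a pose out of reach is approached as far as the arm can. A call with a gripper value outside its range is refused whole. The fingers move at their own pace and stop on an object; "grip_force" is the grip in N (left out, the last holds). Time passes only in rows, so rows that do not move let the fingers close. It gives the time, the measured TCP pose, the force, the opening and the grip force at its end, in the units of the state.
- readout.observe(): the state, without advancing time (a new reading comes with each control period).
- cams.grab_frame(name): name is "scene" or "side" or "wrist"; returns the picture (480x640x3 uint8, red, green, blue); there is no depth.
- cams.get_calibration(name): a dict with "mtx" (3x3 intrinsics, pixels), "camera_from_world" (4x4, takes a point from world to camera coordinates). Camera axes: x right, y up, looking along -z (the intrinsics and any distortion apply to the point x, -y, -z); pixel columns grow to the right and rows downward; lengths in m; the calibration is good to about 2 mm. A picture is of the moment at which its call begins: read the wrist's pose just before it. get_calibration takes no time and is no camera call; for the wrist camera it gives the pose at the moment of the call.
- ctrl.finish_job(): hands the job in; it is judged then, once.
The state is a dict: "t": time; "qpos": joint angles; "qd": joint speeds; "tau": joint torques, N m; "ee_pos": TCP position; "tcp_rot": TCP orientation; "contact_force": force on the tool from outside, world axes, zero at the start; "torque": the same for the moment, N m; "width": finger opening in m; "finger_force": force on a finger pad.
Only numpy, scipy, OpenCV 4.12 (cv2) and the standard library are available. Lean on these libraries where they do the work, as an engineer would, in place of code of your own. Each camera call takes 0.05 s, during which the arm holds its last target. There are 200 camera calls.

## Working session

There is one attempt and no reset: what is moved stays moved. The work goes in short steps, Python scripts to look and compute and a tool call to move; the robot and the scene stay as the last step left them, time stands still between calls to the robot, and variables do not carry over. Pictures are saved under pics/ and viewed, at most 14 in all, crops included, and the job is handed in when it is done.

Besides the shell and the picture viewer there is one more tool, called after "Emit:" as name(argument=value, ...) on one line, values as JSON. arm_command: Moves the arm, as the interface text tells. Its arguments: {"type":"object","properties":{"motion":{"type":"array"},"grip_force":{"type":"number"}},"required":["motion"]}

```bash
ls; mkdir -p pics; python3 - <<'E'
from cell import readout,cams
import cv2,numpy as np
print(readout.observe())
for n in("scene","side","wrist"):
    c=cams.get_calibration(n);print(n,{k:np.round(v,3).tolist() if hasattr(v,'shape') or isinstance(v,list) else v for k,v in c.items()})
    cv2.imwrite(f"pics/a_{n}.png",cams.grab_frame(n)[:,:,::-1])
E
```

```text
pics
{'t': 0.0, 'qpos': array([-1.24430110e+00,  3.79443171e-01,  1.73478443e+00, -4.57936976e-06,
        1.02851001e+00, -3.33192144e-02]), 'qd': array([-1.72292638e-03, -4.45621571e-04,  6.86794934e-04,  8.61254596e-05,
        3.86091429e-04,  1.33172533e-03]), 'tau': array([-3.36536337e-03, -7.63724470e+01, -4.34356070e+01,  6.49388996e-02,
        4.25705162e-02, -1.16370379e-04]), 'ee_pos': array([ 0.24632509, -0.65480723,  0.22426225]), 'tcp_rot': array([-3.08977378e+00, -5.61952298e-01,  2.68690984e-04]), 'contact_force': array([ 0.06723448, -0.09020961,  1.22470458]), 'torque': array([-0.00843221, -0.00592742,  0.02196529]), 'finger_force': 0.0, 'width': 0.09129270329847822}
scene {'mtx': [[491.816, 0.0, 324.46], [0.0, 491.816, 239.012], [0.0, 0.0, 1.0]], 'camera_from_world': [[0.855, 0.518, 0.022, -0.49], [-0.349, 0.544, 0.763, 0.164], [0.383, -0.66, 0.646, -1.439], [0.0, 0.0, 0.0, 1.0]]}
side {'mtx': [[488.757, 0.0, 314.694], [0.0, 488.757, 243.83], [0.0, 0.0, 1.0]], 'camera_from_world': [[-0.972, -0.235, -0.013, 0.548], [0.128, -0.576, 0.807, -0.13], [-0.197, 0.783, 0.59, -1.253], [0.0, 0.0, 0.0, 1.0]]}
wrist {'mtx': [[414.164, 0.0, 315.91], [0.0, 414.164, 240.365], [0.0, 0.0, 1.0]], 'camera_from_world': [[0.352, -0.936, -0.002, -0.699], [0.903, 0.34, -0.264, 0.029], [0.248, 0.091, 0.964, -0.391], [0.0, 0.0, 0.0, 1.0]]}
```

View pics/a_scene.png

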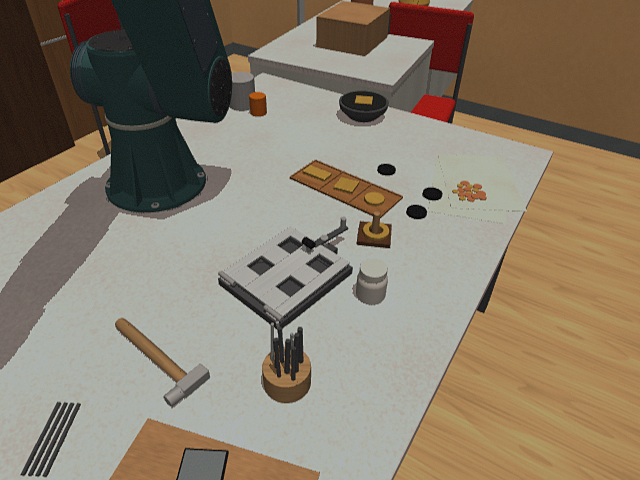

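View pics/a_side.png

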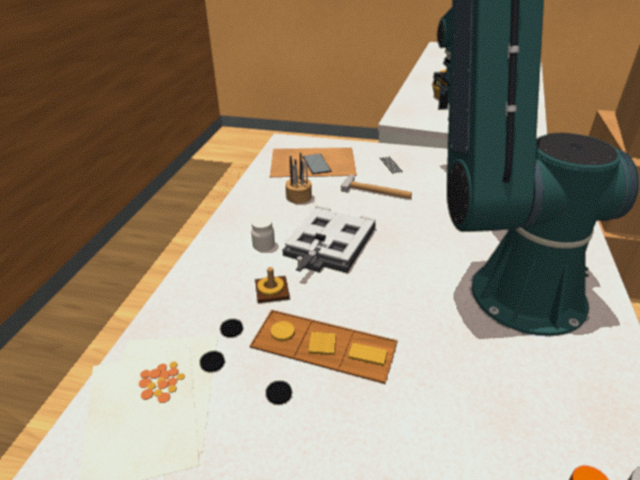

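All four blanks look present: oblong (317,172), square (346,185), disc (374,198) and ring (376,232). Possible mix-ups are the black discs (386,169), (432,193) and (416,212), the yellow piece in the bowl (363,100), and the coins (468,190). The brass blanks in the wooden tray and on the post match the description. I'll check them in a close crop.

```bash
cat > h.py <<'E'
import numpy as np,cv2
from cell import readout,cams
from scipy.spatial.transform import Rotation as R
def cal(n): c=cams.get_calibration(n); return np.array(c["mtx"]),np.array(c["camera_from_world"]),c
def ray(C,uv):
    K,T=C[:2]; d=np.linalg.inv(K)@np.array([uv[0],uv[1],1.]); d=np.array([d[0],-d[1],-d[2]])
    return -T[:3,:3].T@T[:3,3], T[:3,:3].T@d
def onz(C,uv,z): o,d=ray(C,uv); return o+d*(z-o[2])/d[2]
def proj(C,P):
    K,T=C[:2]; p=T[:3,:3]@np.asarray(P,float)+T[:3,3]; q=K@np.array([p[0],-p[1],-p[2]]); return q[:2]/q[2]
def outline(C,c,z): return np.array([onz(C,p,z)[:2] for p in c.reshape(-1,2)],np.float32)
def brass(im): # rgb
    h=cv2.cvtColor(im,cv2.COLOR_RGB2HSV); return cv2.inRange(h,(17,130,110),(32,255,255))
E
python3 - <<'E'
from h import *
for n,box in(("scene",(210,150,200,180)),("side",(230,190,190,195))):
    im=cv2.imread(f"pics/a_{n}.png");C=cal(n);print(n,[k for k in C[2]])
    m=brass(im[:,:,::-1].copy())
    cs,_=cv2.findContours(m,cv2.RETR_EXTERNAL,cv2.CHAIN_APPROX_NONE)
    for c in cs:
        if cv2.contourArea(c)<60: continue
        x,y,w,h=cv2.boundingRect(c)
        for z in(.014,.025):
            o=outline(C,c,z); r=cv2.minAreaRect(o); print((x+w//2,y+h//2),z,np.round(r[0],4),np.round(r[1],4),round(r[2],1))
    x,y,w,h=box
    cv2.imwrite(f"pics/c_{n}.png",cv2.resize(im[y:y+h,x:x+w],None,fx=3,fy=3,interpolation=cv2.INTER_CUBIC))
E
```

```text
scene ['mtx', 'camera_from_world']
(376, 230) 0.014 [0.6455 0.1352] [0.0649 0.0637] 26.2
(376, 230) 0.025 [0.6507 0.1226] [0.0641 0.0628] 26.2
(375, 198) 0.014 [0.5773 0.2643] [0.0536 0.0532] 33.0
(375, 198) 0.025 [0.5835 0.2499] [0.0529 0.0524] 33.0
(346, 184) 0.014 [0.4764 0.2803] [0.0579 0.0597] 8.1
(346, 184) 0.025 [0.484  0.2657] [0.0571 0.0589] 8.1
(317, 172) 0.014 [0.3701 0.2896] [0.0434 0.0829] 87.7
(317, 172) 0.025 [0.3792 0.2748] [0.0429 0.0817] 87.7
(364, 100) 0.014 [0.2514 0.8189] [0.0645 0.0675] 27.0
(364, 100) 0.025 [0.262  0.7969] [0.0636 0.0666] 27.0
(415, 2) 0.014 [-0.1176  2.1928] [0.1775 0.0852] 36.1
(415, 2) 0.025 [-0.1018  2.1519] [0.1751 0.084 ] 36.1
side ['mtx', 'camera_from_world']
(367, 354) 0.014 [0.3711 0.298 ] [0.047  0.0821] 86.8
(367, 354) 0.025 [0.3702 0.3076] [0.0464 0.081 ] 86.8
(322, 343) 0.014 [0.4766 0.2899] [0.0601 0.0661] 7.6
(322, 343) 0.025 [0.4743 0.2997] [0.0593 0.0652] 7.6
(30, 333) 0.014 [1.146  0.4128] [0.0692 0.0669] 89.5
(30, 333) 0.025 [1.1349 0.4209] [0.0683 0.066 ] 89.5
(282, 331) 0.014 [0.5758 0.2731] [0.0564 0.0607] 12.8
(282, 331) 0.025 [0.5722 0.2831] [0.0556 0.0599] 12.8
(270, 286) 0.014 [0.653  0.1263] [0.0684 0.0681] 16.6
(270, 286) 0.025 [0.6484 0.1382] [0.0675 0.0672] 16.6
(118, 263) 0.014 [1.0965 0.1294] [0.0451 0.0671] 31.0
(118, 263) 0.025 [1.086  0.1413] [0.0445 0.0663] 31.0
(154, 217) 0.014 [ 1.1017 -0.1113] [0.1723 0.1393] 12.5
(154, 217) 0.025 [ 1.0912 -0.0963] [0.1701 0.1375] 12.5
(180, 185) 0.014 [ 1.1214 -0.3148] [0.0801 0.1147] 8.5
(180, 185) 0.025 [ 1.1106 -0.2971] [0.0791 0.1132] 8.5
(136, 301) 0.014 [ 1.0609 -0.0574] [0.2357 1.5504] 0.1
(136, 301) 0.025 [ 1.0509 -0.043 ] [0.2326 1.53  ] 0.1
```

View pics/c_scene.png

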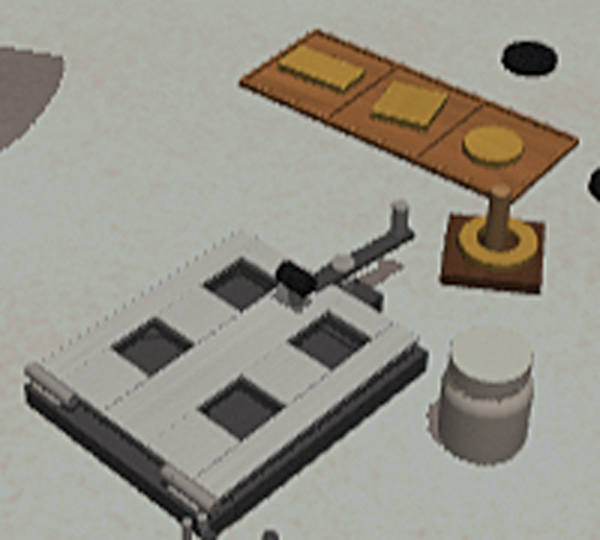

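View pics/c_side.png

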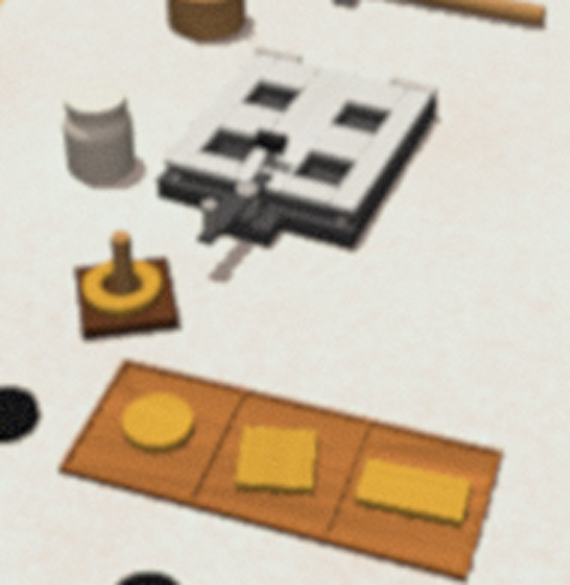

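The crops show brass oblong, square and disc in the tray and the ring on the post, with the black discs outside. The frame is shut and the clamp tail's peg is at scene-crop (400,205) and side-crop (208,203). Next I'll measure the die and clamp.

```bash
python3 - <<'E'
from h import *
S=cal("scene");D=cal("side")
s=lambda u,v:(210+u/3,150+v/3); d=lambda u,v:(230+u/3,190+v/3)
print("sc frame",[np.round(onz(S,s(*p),.0355)[:2],4) for p in((240,232),(425,333),(205,510),(25,368))])
print("sd frame",[np.round(onz(D,d(*p),.0355)[:2],4) for p in((355,211),(163,163),(258,52),(437,90))])
def tri(a,b):
    o1,e1=ray(S,s(*a));o2,e2=ray(D,d(*b)); A=np.c_[e1,-e2];t=np.linalg.lstsq(A,o2-o1,rcond=None)[0]
    p,q=o1+e1*t[0],o2+e2*t[1]; return np.round((p+q)/2,4),round(np.linalg.norm(p-q),4)
for n,a,b in(("peg top",(400,205),(208,203)),("pivot",(343,262),(247,186)),("grip",(296,277),(268,142)),("jar top",(490,355),(97,98))):print(n,tri(a,b))
print("post top",onz(S,s(499,190),.077),onz(D,d(122,238),.077))
# windows (dark) corners at z .0355
for nm,C,f,ps in(("sc",S,s,[(240,285),(152,345),(330,340),(240,408)]),("sd",D,d,[(272,95),(361,117),(231,145),(325,168)])):
    print(nm,[np.round(onz(C,f(*p),.03)[:2],4) for p in ps])
print("tray",[np.round(onz(S,s(*p),.009)[:2],4) for p in((317,29),(578,141),(497,198),(240,83))])
print("foot",[np.round(onz(D,d(*p),.015)[:2],4) for p in((76,267),(167,258),(180,325),(85,335))])
E
```

```text
sc frame [array([0.4689, 0.0037]), array([ 0.6602, -0.0221]), array([ 0.619 , -0.2591]), array([ 0.4248, -0.2182])]
sd frame [array([0.4682, 0.0051]), array([ 0.6581, -0.0276]), array([ 0.6166, -0.239 ]), array([ 0.4234, -0.2074])]
peg top (array([0.5864, 0.0672, 0.0719]), np.float64(0.0019))
pivot (array([0.5686, 0.005 , 0.047 ]), np.float64(0.0006))
grip (array([ 0.5587, -0.0463,  0.0627]), np.float64(0.0037))
jar top (array([ 0.7311, -0.0591,  0.0781]), np.float64(0.0007))
post top [0.6476078  0.12331981 0.077     ] [0.64334914 0.13607026 0.077     ]
sc [array([ 0.5034, -0.0473]), array([ 0.4861, -0.1423]), array([ 0.599 , -0.0636]), array([ 0.5814, -0.1619])]
sd [array([ 0.5857, -0.1707]), array([ 0.4908, -0.1514]), array([ 0.6047, -0.0773]), array([ 0.5088, -0.0603])]
tray [array([0.3274, 0.3529]), array([0.6412, 0.3165]), array([0.6164, 0.1954]), array([0.3178, 0.2245])]
foot [array([0.698 , 0.1118]), array([0.623 , 0.0823]), array([0.5876, 0.164 ]), array([0.6617, 0.1934])]
```

Scene and side agree on the die: centre about (0.545, -0.109), yaw about -10.5°, clamp near 0. I'll rotate the tool to align with the die and move above it for a wrist view.

Emit:
arm_command(motion=[0,0,-6.5,0,0,-0.8,9,0,0,-6.5,0,0,-0.8,9,0,0,-6.5,0,0,-0.8,9,0,0,-6.5,0,0,-0.8,9,0,0,-6.5,0,0,-0.8,9,0,0,-6.5,0,0,-0.8,9,0,0,-6.5,0,0,-0.8,9,0,0,-6.5,0,0,-0.8,9,0,0,-7,0,0,-0.8,9])

```text
t: 0.9
ee_pos: [0.2464, -0.655, 0.297]
tcp_rot: [-2.407, -2.018, -0.0]
contact_force: [0.2, 0.8, -0.5]
width: 0.0901
finger_force: 0.0
```

Emit:
arm_command(motion=[0,0,0,3.2,0.95,0,9,0,0,0,3.2,0.95,0,9,0,0,0,3.2,0.95,0,9,0,0,0,3.2,0.95,0,9,0,0,0,3.2,0.95,0,9,0,0,0,3.2,0.95,0,9,0,0,0,3.2,0.95,0,9,0,0,0,3.2,0.95,0,9,0,0,0,3.2,0.95,0,9,0,0,0,3.2,0.95,0,9])

```text
t: 1.73
ee_pos: [0.3979, -0.356, 0.2969]
tcp_rot: [-2.414, -2.011, -0.0]
contact_force: [0.7, -0.7, -0.0]
width: 0.0898
finger_force: 0.0
```

Emit:
arm_command(motion=[0,0,0,3.2,0.9,0,9,0,0,0,3.2,0.9,0,9,0,0,0,3.2,0.9,0,9,0,0,0,3.2,0.9,0,9,0,0,0,3.2,0.9,0,9,0,0,0,3.2,0.9,0,9,0,0,0,3.2,0.9,0,9,0,0,0,3.2,0.9,0,9,0,0,0,3.2,0.9,0,9,0,0,0,3.2,0.9,0,9])

```text
t: 2.57
ee_pos: [0.5441, -0.0573, 0.2969]
tcp_rot: [2.413, 2.011, 0.0]
contact_force: [1.1, -0.9, 0.7]
width: 0.0903
finger_force: 0.0
```

```bash
cat >> h.py <<'E'
def st():
    s=readout.observe(); M=R.from_rotvec(s["tcp_rot"]).as_matrix()
    print("t",round(s["t"],2),"pos",np.round(s["ee_pos"],4),"yaw",round(np.degrees(np.arctan2(M[1,0],M[0,0])),2),"tilt",np.round(M[:2,2],4),"F",np.round(s["contact_force"],1),"w",round(s["width"],4),"q",np.round(s["qpos"],2),"ff",round(float(s["finger_force"]),1))
    return s,M
def go(*P):  # world target -> total shift in tool axes, cm
    s,M=st()
    for p in P: print("->",np.round(p,4),"tool cm",np.round(100*M.T@(np.asarray(p)-s["ee_pos"]),2))
E
python3 - <<'E'
from h import *
st()
C=cal("wrist");im=cams.grab_frame("wrist");cv2.imwrite("pics/w1.png",im[:,:,::-1]);np.savez("w1.npz",K=C[0],T=C[1])
E
```

```text
t 2.57 pos [ 0.5441 -0.0573  0.2969] yaw 79.62 tilt [ 0. -0.] F [ 1.1 -0.9  0.7] w 0.0903 q [-0.15  0.05  1.99 -0.    1.09  0.03] ff 0.0
```

View pics/w1.png

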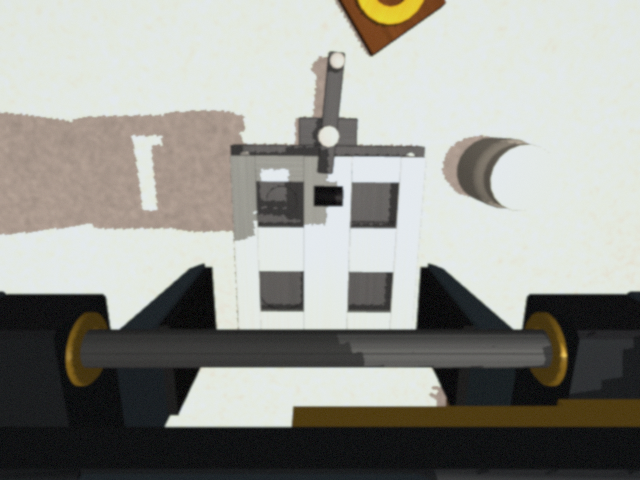

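The wrist view shows the peg top at (336,60), pivot cap at (329,135), grip at (328,196), and windows around (280,204), (374,204), (282,291) and (370,291). The clamp is almost straight out.

```bash
python3 - <<'E'
from h import *
f=np.load("w1.npz");C=(f["K"],f["T"])
im=cv2.imread("pics/w1.png")
g=cv2.cvtColor(im,cv2.COLOR_BGR2GRAY)
peg=onz(C,(336,60),.075);piv=onz(C,(329,135),.047);gr=onz(C,(328,190),.0695)
print("peg",peg,"piv",piv,"grip",gr)
d=peg-piv;print("r",np.hypot(*d[:2]),"dir",np.degrees(np.arctan2(d[1],d[0])))
for p,z in(((232,155),.0355),((424,156),.0355),((417,320),.0355),((235,320),.0355)):print(p,onz(C,p,z)[:2])
# sub-region dark windows
m=(g<125).astype(np.uint8);
for b in((345,175,60,60),(345,265,55,52),(252,265,58,52)):
    x,y,w,h=b;cs,_=cv2.findContours(m[y:y+h,x:x+w],cv2.RETR_EXTERNAL,cv2.CHAIN_APPROX_NONE);c=max(cs,key=cv2.contourArea)+[x,y]
    r=cv2.minAreaRect(outline(C,c,.0295));print("win",np.round(r[0],4),np.round(r[1],4),round(r[2],1))
E
```

```text
peg [0.58467111 0.06755778 0.075     ] piv [0.56884728 0.00686583 0.047     ] grip [ 0.55870824 -0.04169591  0.0695    ]
r 0.0627208693669357 dir 75.38695291903241
(232, 155) [0.47061307 0.00501987]
(424, 156) [ 0.65894402 -0.03054314]
(417, 320) [ 0.63106793 -0.2075992 ]
(235, 320) [ 0.43189427 -0.17106283]
win [ 0.6036 -0.0721] [0.0469 0.0474] 78.9
win [ 0.5846 -0.1679] [0.0452 0.0477] 79.6
win [ 0.4887 -0.1491] [0.0451 0.0474] 79.6
```

```bash
python3 - <<'E'
from h import *
go((.585,.0675,.12),(.585,.0675,.062))
E
```

```text
t 2.62 pos [ 0.546  -0.0539  0.297 ] yaw 79.68 tilt [0.0008 0.0011] F [-0.5  1.3  0.1] w 0.0901 q [-0.14  0.05  1.99  0.    1.09  0.04] ff 0.0
-> [0.585  0.0675 0.12  ] tool cm [12.62  1.65 17.72]
-> [0.585  0.0675 0.062 ] tool cm [12.61  1.65 23.52]
```

Emit:
arm_command(motion=[0,0,0,2.1,0.27,3,4,0,0,0,2.1,0.27,3,4,0,0,0,2.1,0.27,3,4,0,0,0,2.1,0.27,3,4,0,0,0,2.1,0.27,3,4,0,0,4,2.1,0.3,3,4,0,0,0,0,0,0,4])

```text
t: 3.2
ee_pos: [0.5804, 0.0642, 0.1114]
tcp_rot: [-2.481, -1.92, 0.009]
contact_force: [-0.5, -0.1, -1.2]
width: 0.0462
finger_force: 0.0
```

Emit:
arm_command(motion=[0,0,0,0,0,1,4,0,0,0,0,0,1.5,4,0,0,0,0,0,1.5,4,0,0,0,0,0,1.5,4,0,0,0,0,0,0,4])

```text
t: 3.62
ee_pos: [0.5818, 0.061, 0.0606]
tcp_rot: [-2.481, -1.926, 0.002]
contact_force: [-1.1, 0.6, -0.6]
width: 0.0404
finger_force: 0.0
```

Emit:
arm_command(motion=[0,0,0,0,0,0,0.6,0,0,0,0,0,0,0.6,0,0,0,0,0,0,0.6,0,0,0,0,0,0,0.6,0,0,0,0,0,0,0.6,0,0,0,0,0,0,0.6], grip_force=8)

```text
t: 4.12
ee_pos: [0.5833, 0.0619, 0.0628]
tcp_rot: [2.481, 1.926, 0.002]
contact_force: [-0.5, -1.7, 7.5]
width: 0.0134
finger_force: 8.0
```

```bash
python3 - <<'E'
from h import *
st()
# arc rows: pivot radius 64
import math
for n in (16,):
    a=92/n; r=6.4
    print(n,a,"per row shift tool x",-r*(1-math.cos(math.radians(a))),"y",r*math.sin(math.radians(a)))
E
```

```text
t 4.12 pos [0.5833 0.0619 0.0628] yaw 75.63 tilt [ 0.0012 -0.    ] F [-0.5 -1.7  7.5] w 0.0134 q [ 0.07  0.44  2.01 -0.    0.68  0.32] ff 8.0
16 5.75 per row shift tool x -0.0322014831941651 y 0.6412035943172882
```

Emit:
arm_command(motion=[0,0,5.8,-0.03,0.58,0,0.6,0,0,5.8,-0.03,0.58,0,0.6,0,0,5.8,-0.03,0.58,0,0.6,0,0,5.8,-0.03,0.58,0,0.6,0,0,5.8,-0.03,0.58,0,0.6,0,0,5.8,-0.03,0.58,0,0.6,0,0,5.8,-0.03,0.58,0,0.6,0,0,5.8,-0.03,0.58,0,0.6])

```text
t: 4.78
ee_pos: [0.6189, 0.034, 0.0627]
tcp_rot: [3.042, 0.785, 0.0]
contact_force: [-4.0, -0.8, 8.7]
width: 0.0137
finger_force: 8.0
```

Emit:
arm_command(motion=[0,0,5.8,-0.03,0.58,0,0.6,0,0,5.8,-0.03,0.58,0,0.6,0,0,5.8,-0.03,0.58,0,0.6,0,0,5.8,-0.03,0.58,0,0.6,0,0,5.8,-0.03,0.58,0,0.6,0,0,5.8,-0.03,0.58,0,0.6,0,0,5.8,-0.03,0.58,0,0.6,0,0,0,0,0,0,0.6,0,0,0,0,0,0,0.6])

```text
t: 5.53
ee_pos: [0.6252, -0.0055, 0.0627]
tcp_rot: [3.126, -0.313, 0.002]
contact_force: [-0.8, -1.8, 6.2]
width: 0.0136
finger_force: 8.0
```

```bash
python3 - <<'E'
from h import *
st()
E
```

```text
t 5.53 pos [ 0.6252 -0.0055  0.0627] yaw -11.43 tilt [ 0.0012 -0.0003] F [-0.8 -1.8  6.2] w 0.0136 q [-0.05  0.49  1.94 -0.    0.71  1.72] ff 8.0
```

Emit:
arm_command(motion=[0,0,0,0,0,0,4.5,0,0,0,0,0,0,4.5,0,0,0,0,0,0,4.5,0,0,0,0,0,-2,4.5,0,0,0,0,0,-3,4.5,0,0,0,0,0,-3,4.5])

```text
t: 6.03
ee_pos: [0.6238, -0.0049, 0.142]
tcp_rot: [3.126, -0.311, -0.004]
contact_force: [1.2, 0.8, 0.4]
width: 0.0449
finger_force: 0.0
```

Emit:
arm_command(motion=[0,0,-7,0,0,0,4.5,0,0,-7,0,0,0,4.5,0,0,-7,0,0,0,4.5,0,0,-7,0,0,0,4.5,0,0,-7,0,0,0,4.5,0,0,-7,0,0,0,4.5,0,0,-7,0,0,0,4.5])

```text
t: 6.62
ee_pos: [0.6245, -0.0049, 0.1418]
tcp_rot: [-2.971, -1.022, 0.0]
contact_force: [-0.7, 0.3, -0.0]
width: 0.0446
finger_force: 0.0
```

Emit:
arm_command(motion=[0,0,-7,0,0,0,4.5,0,0,-7,0,0,0,4.5,0,0,-7,0,0,0,4.5,0,0,-7,0,0,0,4.5,0,0,-7,0,0,0,4.5,0,0,-7,0,0,0,4.5,0,0,0,0,0,0,4.5,0,0,0,0,0,0,4.5])

```text
t: 7.28
ee_pos: [0.6246, -0.0049, 0.1418]
tcp_rot: [-2.417, -2.007, 0.0]
contact_force: [-0.2, -0.4, -0.3]
width: 0.0448
finger_force: 0.0
```

```bash
python3 - <<'E'
from h import *
go((.558,-.047,.09),(.558,-.047,.060))
E
```

```text
t 7.28 pos [ 0.6246 -0.0049  0.1418] yaw 79.4 tilt [-0.0002  0.0001] F [-0.2 -0.4 -0.3] w 0.0448 q [-0.05  0.37  1.92  0.    0.85  0.14] ff 0.0
-> [ 0.558 -0.047  0.09 ] tool cm [-5.36 -5.77  5.19]
-> [ 0.558 -0.047  0.06 ] tool cm [-5.36 -5.77  8.19]
```

Emit:
arm_command(motion=[0,0,0,-1.8,-1.9,0,4.8,0,0,0,-1.8,-1.9,0,4.8,0,0,0,-1.75,-1.95,0,4.8,0,0,0,0,0,2.2,4.8,0,0,0,0,0,2,4.8,0,0,0,0,0,2,4.8,0,0,0,0,0,2,4.8,0,0,0,0,0,0,4.8])

```text
t: 7.95
ee_pos: [0.5564, -0.047, 0.0569]
tcp_rot: [-2.415, -2.004, 0.005]
contact_force: [-2.0, 0.6, -1.3]
width: 0.0479
finger_force: 0.0
```

Emit:
arm_command(motion=[0,0,0,0,0,0,2.2,0,0,0,0,0,0,2.2,0,0,0,0,0,0,2.2,0,0,0,0,0,0,2.2,0,0,0,0,0,0,2.2], grip_force=30)

```text
t: 8.37
ee_pos: [0.5576, -0.047, 0.0606]
tcp_rot: [-2.413, -2.009, 0.001]
contact_force: [-6.4, 2.6, 2.0]
width: 0.0278
finger_force: 30.0
```

```bash
python3 - <<'E'
from h import *
st()
im=cams.grab_frame("side");cv2.imwrite("pics/s2.png",cv2.resize(im[180:300,220:440],None,fx=3,fy=3,interpolation=cv2.INTER_CUBIC)[:,:,::-1])
E
```

```text
t 8.37 pos [ 0.5576 -0.047   0.0606] yaw 79.55 tilt [-0.0016  0.0005] F [-6.4  2.6  2. ] w 0.0278 q [-0.13  0.42  2.07  0.    0.66  0.06] ff 30.0
```

View pics/s2.png

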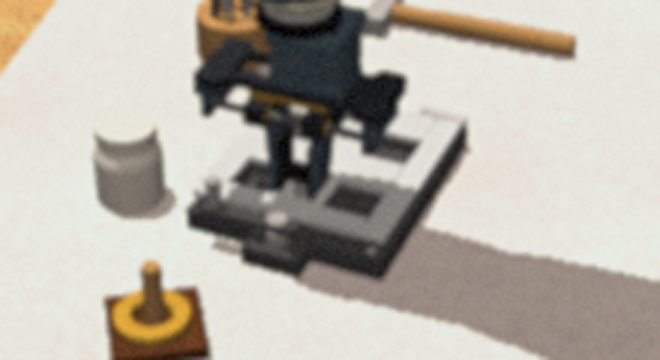

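Emit:
arm_command(motion=[0,0,0,-0.31,0,-1.62,2.2,0,0,0,-0.45,0,-1.59,2.2,0,0,0,-0.59,0,-1.54,2.2,0,0,0,-0.72,0,-1.48,2.2,0,0,0,-0.85,0,-1.42,2.2])

```text
t: 8.83
ee_pos: [0.5537, -0.0762, 0.1385]
tcp_rot: [2.413, 2.01, 0.002]
contact_force: [-0.8, 0.8, -0.6]
width: 0.0222
finger_force: 0.0
```

```bash
python3 - <<'E'
from h import *
s,M=st(); u=np.array([-.0,0,0]); h=np.array([.5465,-.1085,0])+np.array([.189*-.125,.982*-.125,.0325]); d=s["ee_pos"]-h
print("along y,x,z",d@[.189,.982,0],d@[.982,-.189,0],d[2],np.hypot(d@[.189,.982,0],d[2]))
E
```

```text
t 8.83 pos [ 0.5537 -0.0762  0.1385] yaw 79.59 tilt [ 0.0019 -0.0003] F [-0.8  0.8 -0.6] w 0.0222 q [-0.18  0.28  2.06  0.    0.8   0.  ] ff 0.0
along y,x,z 0.15807734544489768 0.0009490740115591946 0.10601390975164299 0.19033495791297778
```

Width has dropped to 22 mm with no finger force, so the barrel slipped out. I'll look at where the frame is.

```bash
python3 - <<'E'
from h import *
a=cams.grab_frame("side")[150:290,250:450];b=cams.grab_frame("scene")[190:330,190:390]
cv2.imwrite("pics/s3.png",cv2.resize(np.hstack([a,b]),None,fx=2,fy=2,interpolation=cv2.INTER_CUBIC)[:,:,::-1])
E
```

```text
(no output)
```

View pics/s3.png

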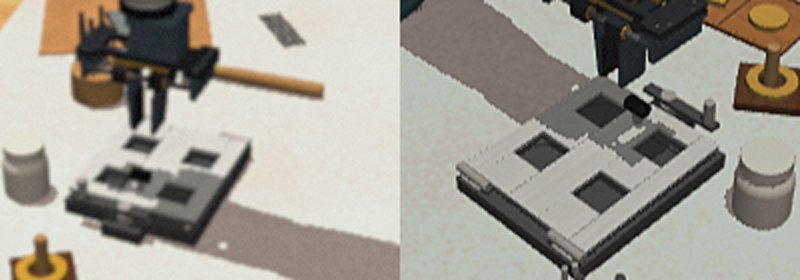

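The frame is still fully shut, so the grip slipped right at the start. I'll retry lower, firmer and slower.

```bash
python3 - <<'E'
from h import *
go((.558,-.047,.0575))
E
```

```text
t 8.93 pos [ 0.5548 -0.077   0.1396] yaw 79.53 tilt [ 0.005  -0.0009] F [ 1.4 -0.6 -0.6] w 0.0215 q [-0.18  0.28  2.06 -0.    0.8   0.  ] ff 0.0
-> [ 0.558  -0.047   0.0575] tool cm [ 3.   -0.27  8.21]
```

Emit:
arm_command(motion=[0,0,0,1.5,-0.1,0,4.8,0,0,0,1.5,-0.1,0,4.8,0,0,0,0,0,0,4.8,0,0,0,0,0,2.7,4.8,0,0,0,0,0,2.7,4.8,0,0,0,0,0,1.8,4.8,0,0,0,0,0,1,4.8,0,0,0,0,0,0,4.8,0,0,0,0,0,0,4.8])

```text
t: 9.68
ee_pos: [0.5567, -0.0462, 0.0545]
tcp_rot: [-2.413, -2.011, 0.0]
contact_force: [-0.8, -0.2, 0.2]
width: 0.0483
finger_force: 0.0
```

Emit:
arm_command(motion=[0,0,0,0,0,0,1.5,0,0,0,0,0,0,1.5,0,0,0,0,0,0,1.5,0,0,0,0,0,0,1.5,0,0,0,0,0,0,1.5,0,0,0,0,0,0,1.5], grip_force=60)

```text
t: 10.18
ee_pos: [0.5577, -0.0463, 0.0551]
tcp_rot: [2.412, 2.01, 0.002]
contact_force: [5.0, -0.6, 1.7]
width: 0.0276
finger_force: 60.0
```

Emit:
arm_command(motion=[0,0,0,-0.07,0,-0.4,1.5,0,0,0,-0.07,0,-0.4,1.5,0,0,0,-0.08,0,-0.4,1.5,0,0,0,-0.09,0,-0.4,1.5,0,0,0,0,0,0,1.5])

```text
t: 10.6
ee_pos: [0.5571, -0.0496, 0.0711]
tcp_rot: [2.412, 2.01, 0.002]
contact_force: [6.0, -4.5, -3.9]
width: 0.0276
finger_force: 60.0
```

Emit:
arm_command(motion=[0,0,0,-0.21,0,-0.8,1.5,0,0,0,-0.24,0,-0.79,1.5,0,0,0,-0.28,0,-0.78,1.5,0,0,0,-0.31,0,-0.76,1.5,0,0,0,-0.35,0,-0.75,1.5,0,0,0,-0.37,0,-0.73,1.5,0,0,0,-0.41,0,-0.72,1.5,0,0,0,-0.44,0,-0.7,1.5,0,0,0,-0.47,0,-0.68,1.5,0,0,0,-0.5,0,-0.65,1.5])

```text
t: 11.43
ee_pos: [0.5502, -0.0849, 0.144]
tcp_rot: [2.413, 2.01, 0.002]
contact_force: [11.9, -6.2, -15.5]
width: 0.0273
finger_force: 61.0
```

Emit:
arm_command(motion=[0,0,0,-0.53,0,-0.64,1.5,0,0,0,-0.55,0,-0.61,1.5,0,0,0,-0.58,0,-0.59,1.5,0,0,0,-0.61,0,-0.56,1.5,0,0,0,-0.63,0,-0.53,1.5,0,0,0,-0.65,0,-0.51,1.5,0,0,0,-0.67,0,-0.48,1.5,0,0,0,-0.69,0,-0.44,1.5])

```text
t: 12.1
ee_pos: [0.541, -0.1327, 0.1873]
tcp_rot: [2.414, 2.01, 0.002]
contact_force: [11.0, 1.1, -13.4]
width: 0.0279
finger_force: 60.0
```

```bash
python3 - <<'E'
from h import *
s,M=st(); h=np.array([.5465,-.1085,0])+np.array([.189*-.125,.982*-.125,.0325]); d=s["ee_pos"]+[0,0,.005]-h
y=d@[.189,.982,0];print(y,d@[.982,-.189,0],d[2],np.hypot(y,d[2]),np.degrees(np.arctan2(d[2],y)))
E
```

```text
t 12.1 pos [ 0.541  -0.1327  0.1873] yaw 79.58 tilt [0.0011 0.0007] F [ 11.    1.1 -13.4] w 0.0279 q [-0.28  0.21  2.04  0.    0.89 -0.1 ] ff 60.0
0.10024556377262846 -0.0008394156674319914 0.1598210200518568 0.18865823996451397 57.9025658032845
```

Emit:
arm_command(motion=[0,0,0,-0.71,0,-0.42,1.5,0,0,0,-0.73,0,-0.38,1.5,0,0,0,-0.75,0,-0.35,1.5,0,0,0,-0.76,0,-0.32,1.5,0,0,0,-0.78,0,-0.29,1.5,0,0,0,-0.78,0,-0.25,1.5,0,0,0,-0.8,0,-0.22,1.5,0,0,0,-0.8,0,-0.18,1.5,0,0,0,-0.81,0,-0.15,1.5,0,0,0,-0.82,0,-0.11,1.5])

```text
t: 12.93
ee_pos: [0.5266, -0.208, 0.2144]
tcp_rot: [-2.412, -2.009, -0.002]
contact_force: [1.6, 7.9, 3.6]
width: 0.0273
finger_force: 60.0
```

Emit:
arm_command(motion=[0,0,0,-0.82,0,-0.08,1.5,0,0,0,-0.82,0,-0.04,1.5,0,0,0,-0.82,0,0,1.5,0,0,0,-0.82,0,0.03,1.5,0,0,0,-0.82,0,0.07,1.5,0,0,0,-0.82,0,0.1,1.5])

```text
t: 13.43
ee_pos: [0.5173, -0.2567, 0.2143]
tcp_rot: [-2.412, -2.009, -0.0]
contact_force: [-8.6, 8.0, 17.0]
width: 0.0275
finger_force: 60.0
```

Emit:
arm_command(motion=[0,0,0,-0.81,0,0.14,1.5,0,0,0,-0.8,0,0.17,1.5,0,0,0,-0.8,0,0.21,1.5,0,0,0,-0.79,0,0.24,1.5,0,0,0,-0.4,0,0.13,1.5,0,0,0,0,0,0,1.5])

```text
t: 13.93
ee_pos: [0.5102, -0.2935, 0.2055]
tcp_rot: [-2.412, -2.01, 0.003]
contact_force: [-15.6, -3.6, 19.1]
width: 0.0275
finger_force: 60.0
```

```bash
python3 - <<'E'
from h import *
s,M=st(); h=np.array([.5465,-.1085,0])+np.array([.189*-.125,.982*-.125,.0325]); d=s["ee_pos"]+[0,0,.005]-h
y=d@[.189,.982,0];print(y,d@[.982,-.189,0],d[2],np.hypot(y,d[2]),np.degrees(np.arctan2(d[2],y)))
E
```

```text
t 13.93 pos [ 0.5102 -0.2935  0.2055] yaw 79.6 tilt [-0.0026  0.0002] F [-15.6  -3.6  19.1] w 0.0275 q [-0.56  0.23  1.97 -0.    0.94 -0.38] ff 60.0
-0.06348477912257063 -0.0006700910975791186 0.17801277884255584 0.18899435603078277 109.62778267891653
```

Emit:
arm_command(motion=[0,0,0,-0.4,0,0.13,1.5,0,0,0,-0.3,0,0.1,1.5,0,0,0,0,0,0,1.5])

```text
t: 14.18
ee_pos: [0.5096, -0.2966, 0.2043]
tcp_rot: [-2.41, -2.005, -0.004]
contact_force: [-14.2, 34.6, 45.3]
width: 0.0276
finger_force: 60.0
```

```bash
python3 - <<'E'
from h import *
s,M=st(); h=np.array([.5465,-.1085,0])+np.array([.189*-.125,.982*-.125,.0325]); d=s["ee_pos"]+[0,0,.005]-h
y=d@[.189,.982,0];print(y,d[2],np.hypot(y,d[2]),np.degrees(np.arctan2(d[2],y)), s["contact_force"]@[.189,.982,0])
E
```

```text
t 14.18 pos [ 0.5096 -0.2966  0.2043] yaw 79.53 tilt [-0.0024  0.0071] F [-14.2  34.6  45.3] w 0.0276 q [-0.57  0.24  1.97  0.01  0.94 -0.39] ff 60.0
-0.06671151477158792 0.176816629223187 0.18898292667055874 110.67109420978339 31.310620812653916
```

Emit:
arm_command(motion=[0,0,0,0.3,0,-0.15,1.5,0,0,0,0,0,0,4.8,0,0,0,0,0,0,4.8,0,0,0,0,0,0,4.8,0,0,0,-0.4,0,-0.8,4.8,0,0,0,-0.4,0,-1.5,4.8,0,0,0,-0.4,0,-2,4.8,0,0,0,0,0,-2.5,4.8,0,0,0,0,0,-3,4.8,0,0,0,0,0,-3,9])

```text
t: 15.02
ee_pos: [0.5082, -0.3086, 0.3333]
tcp_rot: [-2.413, -2.011, 0.0]
contact_force: [-0.1, -0.7, 0.2]
width: 0.0525
finger_force: 0.0
```

```bash
python3 - <<'E'
from h import *
go((.53,-.13,.34),(.53,-.16,.36))
E
```

```text
t 15.02 pos [ 0.5082 -0.3086  0.3333] yaw 79.6 tilt [-0.0006  0.0004] F [-0.1 -0.7  0.2] w 0.0525 q [-0.58  0.1   1.87 -0.    1.17 -0.4 ] ff 0.0
-> [ 0.53 -0.13  0.34] tool cm [17.96 -1.08 -0.66]
-> [ 0.53 -0.16  0.36] tool cm [15.01 -0.54 -2.66]
```

Emit:
arm_command(motion=[0,0,0,2.7,0,0,9,0,0,0,2.7,0,0,9,0,0,0,2.7,0,0,9,0,0,0,2.7,0,1,9,0,0,0,2.7,0,1.2,9,0,0,0,2.7,0.1,1.2,9,0,0,0,0,0,0,9,0,0,0,0,0,0,9])

```text
t: 15.68
ee_pos: [0.5387, -0.1485, 0.2977]
tcp_rot: [-2.411, -2.013, 0.001]
contact_force: [-0.4, -0.4, 0.2]
width: 0.0901
finger_force: 0.0
```

```bash
python3 - <<'E'
from h import *
st()
C=cal("wrist");im=cams.grab_frame("wrist");cv2.imwrite("pics/w2.png",im[:,:,::-1]);np.savez("w2.npz",K=C[0],T=C[1])
s=cams.grab_frame("side");b=cams.grab_frame("scene")
cv2.imwrite("pics/a2_side.png",s[:,:,::-1]);cv2.imwrite("pics/a2_scene.png",b[:,:,::-1])
w=np.vstack([np.zeros((0,640,3),np.uint8),im[:360]])
cv2.imwrite("pics/w2v.png",np.hstack([w,cv2.resize(np.vstack([s[150:290,250:410],b[170:310,200:360]]),(160,360))])[:,:,::-1])
E
```

```text
t 15.68 pos [ 0.5387 -0.1485  0.2977] yaw 79.73 tilt [-0.0009  0.0002] F [-0.4 -0.4  0.2] w 0.0901 q [-0.31  0.07  1.97 -0.    1.1  -0.13] ff 0.0
```

View pics/w2v.png

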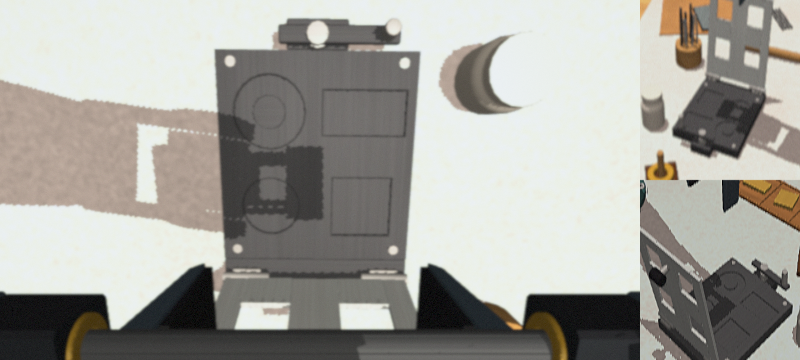

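Frame is fully open, clamp lies along the edge. Cavities in the wrist view: ring (269,111), oblong (364,113), disc (271,205), square (361,206). White dots sit at (230,62), (405,62), (238,249), (391,249). Next I'll fit the die pose.

```bash
python3 - <<'E'
from h import *
f=np.load("w2.npz");C=(f["K"],f["T"])
g=cv2.cvtColor(cv2.imread("pics/w2.png"),cv2.COLOR_BGR2GRAY)
D=[]
for u,v in((230,62),(405,62),(391,249),(238,249)):
    w=g[v-9:v+10,u-9:u+10].astype(float);w=np.clip(w-140,0,None);yy,xx=np.mgrid[-9:10,-9:10]
    p=(u+(w*xx).sum()/w.sum(),v+(w*yy).sum()/w.sum());D.append(onz(C,p,.022)[:2]);print("dot",np.round(p,1),np.round(D[-1],4))
D=np.array(D);print("ctr",D.mean(0),[round(float(np.linalg.norm(D[i]-D[(i+1)%4])),4) for i in range(4)])
e=D[1]-D[0]+D[2]-D[3];n=D[0]-D[3]+D[1]-D[2];print("yaw",np.degrees(np.arctan2(e[1],e[0])),np.degrees(np.arctan2(n[1],n[0]))-90)
m=cv2.adaptiveThreshold(cv2.GaussianBlur(g,(3,3),0),255,cv2.ADAPTIVE_THRESH_MEAN_C,cv2.THRESH_BINARY_INV,9,5)
cs,_=cv2.findContours(m[60:250,220:415],cv2.RETR_CCOMP,cv2.CHAIN_APPROX_NONE)
for c in cs:
    c=c+[220,60]
    if cv2.contourArea(c)<900: continue
    r=cv2.minAreaRect(outline(C,c,.022));x,y,w,h=cv2.boundingRect(c);print((x+w/2,y+h/2),np.round(r[0],4),np.round(r[1],4),round(r[2],1))
E
```

```text
dot [229.5  60.6] [0.4804 0.0018]
dot [404.4  62.7] [ 0.6477 -0.0306]
dot [392.7 249.8] [ 0.6117 -0.2175]
dot [237.2 248.2] [ 0.4442 -0.1853]
ctr [ 0.54601634 -0.10790738] [0.1705, 0.1904, 0.1705, 0.1906]
yaw -10.911247886937181 -10.920877506740752
(365.0, 113.0) [ 0.602  -0.0698] [0.0467 0.0866] 78.7
(364.5, 113.5) [ 0.6017 -0.07  ] [0.0438 0.0834] 79.0
```

Emit:
arm_command(motion=[0,0,0,3.3,-1.25,0,9,0,0,0,3.3,-1.25,0,9,0,0,0,3.3,-1.25,0,9,0,0,0,3.3,-1.25,0,9,0,0,0,3.3,-1.25,0,9,0,0,0,3.3,-1.25,0,9,0,0,0,3.3,-1.25,0,9,0,0,0,3.3,-1.25,0,9,0,0,0,3.3,-1.25,0,9,0,0,0,0,0,0,9])

```text
t: 16.67
ee_pos: [0.4814, 0.1665, 0.2987]
tcp_rot: [-2.411, -2.013, -0.002]
contact_force: [0.1, 0.9, 0.4]
width: 0.0899
finger_force: 0.0
```

Emit:
arm_command(motion=[0,0,0,0,0,0,9,0,0,0,0,0,0,9])

```text
t: 16.83
ee_pos: [0.4821, 0.1625, 0.2982]
tcp_rot: [2.413, 2.011, 0.001]
contact_force: [0.5, -0.9, -0.6]
width: 0.09
finger_force: 0.0
```

```bash
cat >> h.py <<'E'
def look(tag,z=.014,zr=.025):
    C=cal("wrist");im=cams.grab_frame("wrist");cv2.imwrite(f"pics/{tag}.png",im[:,:,::-1]);np.savez(tag+".npz",K=C[0],T=C[1])
    m=brass(im);cs,_=cv2.findContours(m,cv2.RETR_CCOMP,cv2.CHAIN_APPROX_NONE)
    for c in cs:
        if cv2.contourArea(c)<300: continue
        x,y,w,h=cv2.boundingRect(c)
        for zz in (z,zr):
            r=cv2.minAreaRect(outline(C,c,zz)); print((x+w//2,y+h//2),zz,np.round(r[0],4),np.round(r[1],4),round(r[2],1))
E
python3 - <<'E'
from h import *
st();look("w3")
E
```

```text
t 16.83 pos [0.4821 0.1625 0.2982] yaw 79.6 tilt [ 0.0005 -0.    ] F [ 0.5 -0.9 -0.6] w 0.09 q [ 0.28 -0.02  2.06 -0.    1.1   0.46] ff 0.0
(477, 202) 0.014 [0.6528 0.1269] [0.0697 0.0706] 37.1
(477, 202) 0.025 [0.649  0.1296] [0.068  0.0688] 37.1
(478, 202) 0.014 [0.6534 0.1257] [0.0359 0.0382] 37.6
(478, 202) 0.025 [0.6495 0.1284] [0.035  0.0373] 37.6
(370, 100) 0.014 [0.5549 0.2518] [0.056  0.0573] 79.6
(370, 100) 0.025 [0.5534 0.2514] [0.0546 0.0559] 79.6
(184, 93) 0.014 [0.3707 0.2926] [0.0416 0.0824] 87.0
(184, 93) 0.025 [0.3738 0.2912] [0.0406 0.0804] 87.0
(288, 81) 0.014 [0.4763 0.2842] [0.0602 0.0596] 7.2
(288, 81) 0.025 [0.4768 0.2831] [0.0587 0.0581] 7.2
```

View pics/w3.png

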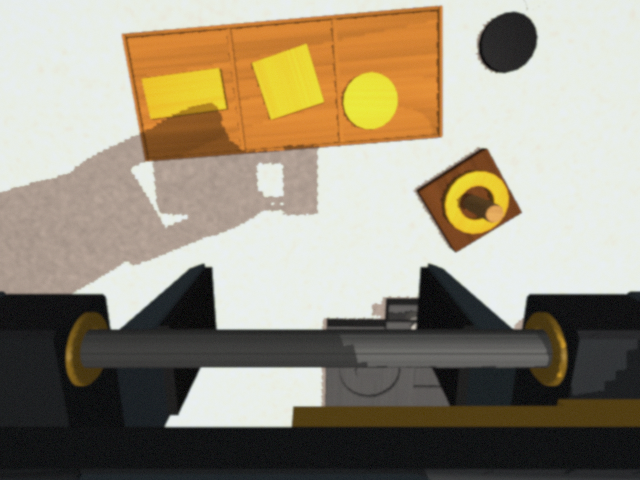

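The square, oblong and disc are still in the tray and the disc has been shifted (now (370,100) px). The ring is at (477,202). I'll start with the square, since its corner is close to the disc.

Emit:
arm_command(motion=[0,0,-5.9,0,0,1.5,7.2,0,0,-5.9,0,0,3,7.2,0,0,-5.8,0,0,3,7.2,0,0,0,3,0.23,3.3,7.2,0,0,0,3,0.23,3.3,7.2,0,0,0,3.1,0.23,3.3,7.2,0,0,0,3.1,0.23,3.3,7.2,0,0,0,0,0,0,7.2,0,0,0,0,0,0,7.2])

```text
t: 17.63
ee_pos: [0.4756, 0.2756, 0.0991]
tcp_rot: [-2.076, -2.356, 0.005]
contact_force: [-0.3, -0.8, 0.2]
width: 0.0718
finger_force: 0.0
```

```bash
python3 - <<'E'
from h import *
go((.476,.2847,.0215));look("w4")
E
```

```text
t 17.63 pos [0.4756 0.2756 0.0991] yaw 97.22 tilt [-0.0028 -0.0016] F [-0.3 -0.8  0.2] w 0.0718 q [ 0.48  0.34  2.08 -0.    0.72  0.36] ff 0.0
-> [0.476  0.2847 0.0215] tool cm [0.91 0.18 7.76]
(449, 290) 0.014 [0.566  0.2667] [0.0183 0.0519] 53.1
(449, 290) 0.025 [0.5615 0.2704] [0.0174 0.0496] 53.1
(318, 237) 0.014 [0.4761 0.2848] [0.0587 0.0596] 7.7
(318, 237) 0.025 [0.4757 0.2877] [0.0561 0.057 ] 7.7
(146, 203) 0.014 [0.3704 0.2931] [0.0413 0.0808] 86.9
(146, 203) 0.025 [0.3748 0.2957] [0.0394 0.0771] 86.9
```

Emit:
arm_command(motion=[0,0,0,0.9,0.1,1.8,7.2,0,0,0,0,0,2,7.2,0,0,0,0,0,1.5,7.2,0,0,0,0,0,1,7.2,0,0,0,0,0,0.7,7.2,0,0,0,0,0,0.5,7.2,0,0,0,0,0,0,7.2,0,0,0,0,0,0,7.2,0,0,0,0,0,0,7.2])

```text
t: 18.43
ee_pos: [0.4763, 0.2855, 0.0263]
tcp_rot: [2.077, 2.356, 0.002]
contact_force: [0.7, -0.7, 0.3]
width: 0.072
finger_force: 0.0
```

```bash
python3 - <<'E'
from h import *
go((.476,.2847,.0215))
E
```

```text
t 18.43 pos [0.4763 0.2855 0.0263] yaw 97.21 tilt [0.0009 0.0005] F [ 0.7 -0.7  0.3] w 0.072 q [ 0.5   0.47  2.07 -0.    0.59  0.37] ff 0.0
-> [0.476  0.2847 0.0215] tool cm [-0.08 -0.04  0.48]
```

Emit:
arm_command(motion=[0,0,0,-0.08,0,0.3,7.2,0,0,0,0,0,0.18,7.2,0,0,0,0,0,0,7.2,0,0,0,0,0,0,5,0,0,0,0,0,0,5,0,0,0,0,0,0,5,0,0,0,0,0,0,5,0,0,0,0,0,0,5], grip_force=50)

```text
t: 19.1
ee_pos: [0.4759, 0.2847, 0.0208]
tcp_rot: [-2.077, -2.357, -0.0]
contact_force: [-0.5, 0.7, 0.2]
width: 0.0572
finger_force: 50.0
```

Emit:
arm_command(motion=[0,0,0,0,0,-0.5,5,0,0,0,0,0,-1,5,0,0,0,0,0,-1.5,5,0,0,0,0,0,-2,5,0,0,0,0,0,-2,5,0,0,0,0,0,-1,5,0,0,0,0,0,0,5])

```text
t: 19.68
ee_pos: [0.4771, 0.2853, 0.1034]
tcp_rot: [2.076, 2.356, 0.006]
contact_force: [1.1, 1.2, -2.2]
width: 0.0571
finger_force: 50.0
```

```bash
cat >> h.py <<'E'
YD=np.radians(-10.91);X=np.array([np.cos(YD),np.sin(YD),0]);Y=np.array([-np.sin(YD),np.cos(YD),0]);CD=np.array([.5460,-.1079,0])
def die(x,y,z): return CD+X*x+Y*y+np.array([0,0,z])
E
python3 - <<'E'
from h import *
go(die(.048,-.048,.08));look("w5",z=.11,zr=.115)
E
```

```text
t 19.68 pos [0.4771 0.2853 0.1034] yaw 97.22 tilt [0.0034 0.0019] F [ 1.1  1.2 -2.2] w 0.0571 q [0.5  0.34 2.07 0.   0.73 0.37] ff 50.0
-> [ 0.584  -0.1641  0.08  ] tool cm [-45.93   4.96   2.29]
(439, 298) 0.11 [0.5261 0.3037] [0.012  0.0259] 48.7
(439, 298) 0.115 [0.5242 0.3055] [0.0116 0.0251] 48.7
(316, 285) 0.11 [0.4756 0.2993] [0.0537 0.0363] 7.1
(316, 285) 0.115 [0.4753 0.3013] [0.052  0.0351] 7.1
(145, 217) 0.11 [0.4078 0.3186] [0.0254 0.0496] 86.9
(145, 217) 0.115 [0.4097 0.3199] [0.0246 0.048 ] 86.9
```

Emit:
arm_command(motion=[0,0,6,0,0,-0.8,5,0,0,6,0,0,0,5,0,0,6.1,0,0,0,5,0,0,0,-2,0.9,0,5,0,0,0,-3,1.4,0,5,0,0,0,-3,1.4,0,5,0,0,0,-3,1.4,0,5,0,0,0,-3,1.4,0,5,0,0,0,-3,1.4,0,5,0,0,0,-3,1.4,0,5])

```text
t: 20.57
ee_pos: [0.5288, 0.069, 0.1076]
tcp_rot: [-2.421, -2.0, 0.002]
contact_force: [0.4, 0.5, -3.1]
width: 0.0573
finger_force: 50.0
```

Emit:
arm_command(motion=[0,0,0,-3,1.4,0,5,0,0,0,-3,1.4,0,5,0,0,0,-3,1.4,0,5,0,0,0,-3,1.4,0,5,0,0,0,-3,1.4,0,5,0,0,0,-3,1.4,0,5,0,0,0,-2.5,1,0,5,0,0,0,-1,0.5,0,5,0,0,0,0,0,0,5,0,0,0,0,0,0,5])

```text
t: 21.4
ee_pos: [0.5853, -0.159, 0.1077]
tcp_rot: [-2.422, -1.999, 0.001]
contact_force: [-0.3, 0.5, -3.2]
width: 0.0573
finger_force: 50.0
```

```bash
python3 - <<'E'
from h import *
go(die(.048,-.048,.050),die(.048,-.048,.0355))
E
```

```text
t 21.4 pos [ 0.5853 -0.159   0.1077] yaw 79.06 tilt [-0.0017  0.0006] F [-0.3  0.5 -3.2] w 0.0573 q [-0.3   0.4   1.97  0.    0.78 -0.11] ff 50.0
-> [ 0.584  -0.1641  0.05  ] tool cm [-0.53 -0.02  5.77]
-> [ 0.584  -0.1641  0.0355] tool cm [-0.53 -0.02  7.22]
```

Emit:
arm_command(motion=[0,0,0,-0.53,0,1.5,5,0,0,0,0,0,1.5,5,0,0,0,0,0,1.5,5,0,0,0,0,0,0.9,5,0,0,0,0,0,0,5,0,0,0,0,0,0,5,0,0,0,0,0,0,5])

```text
t: 21.98
ee_pos: [0.5854, -0.1641, 0.0553]
tcp_rot: [2.422, 2.001, 0.0]
contact_force: [1.6, -0.3, -2.9]
width: 0.0572
finger_force: 50.0
```

```bash
python3 - <<'E'
from h import *
go(die(.048,-.048,.0355))
E
```

```text
t 21.98 pos [ 0.5854 -0.1641  0.0553] yaw 79.13 tilt [ 0.0004 -0.0001] F [ 1.6 -0.3 -2.9] w 0.0572 q [-0.31  0.48  1.97  0.    0.69 -0.12] ff 50.0
-> [ 0.584  -0.1641  0.0355] tool cm [-0.02 -0.13  1.98]
```

Emit:
arm_command(motion=[0,0,0,0,-0.1,0.6,5,0,0,0,0,0,0.5,5,0,0,0,0,0,0.4,5,0,0,0,0,0,0,5,0,0,0,0,0,0,5])

```text
t: 22.4
ee_pos: [0.5839, -0.1642, 0.0395]
tcp_rot: [-2.422, -2.0, 0.0]
contact_force: [-0.2, 0.3, -2.3]
width: 0.0573
finger_force: 50.0
```

Emit:
arm_command(motion=[0,0,0,0,0,0.3,5,0,0,0,0,0,0.2,5,0,0,0,0,0,0,5,0,0,0,0,0,0,5])

```text
t: 22.73
ee_pos: [0.5842, -0.1643, 0.0349]
tcp_rot: [2.422, 2.001, 0.0]
contact_force: [0.3, -0.3, -0.7]
width: 0.057
finger_force: 50.0
```

```bash
python3 - <<'E'
from h import *
go(die(.048,-.048,.0355))
E
```

```text
t 22.73 pos [ 0.5842 -0.1643  0.0349] yaw 79.11 tilt [ 0.0003 -0.0001] F [ 0.3 -0.3 -0.7] w 0.057 q [-0.31  0.52  1.97  0.    0.65 -0.12] ff 50.0
-> [ 0.584  -0.1641  0.0355] tool cm [ 0.01 -0.02 -0.06]
```

Square is seated: the height is right and its weight is off. Release, then the disc.

Emit:
arm_command(motion=[0,0,0,0,0,0,6.4,0,0,0,0,0,0,6.4,0,0,0,0,0,0,6.4,0,0,0,0,0,-1,6.4,0,0,0,0,0,-2.5,7,0,0,0,0,0,-3,7.2,0,0,0,0,0,-3,7.2,0,0,0,2,0,-3,7.2,0,0,0,3,-0.9,-2,7.2,0,0,0,3,-0.9,0,7.2])

```text
t: 23.57
ee_pos: [0.5838, -0.0822, 0.1852]
tcp_rot: [2.42, 1.996, 0.007]
contact_force: [0.8, -0.7, -0.7]
width: 0.0719
finger_force: 0.0
```

Emit:
arm_command(motion=[0,0,0,3,-0.9,0,7.2,0,0,0,3,-0.9,0,7.2,0,0,0,3,-0.9,0,7.2,0,0,0,3,-0.9,0,7.2,0,0,0,3,-0.9,0,7.2,0,0,0,3,-0.9,0,7.2,0,0,0,3,-0.9,0,7.2,0,0,0,3,-0.9,0,7.2,0,0,0,0,0,0,7.2,0,0,0,0,0,0,7.2])

```text
t: 24.4
ee_pos: [0.5559, 0.1682, 0.1805]
tcp_rot: [2.42, 2.003, 0.001]
contact_force: [-0.8, -0.4, -0.4]
width: 0.0718
finger_force: 0.0
```

```bash
python3 - <<'E'
from h import *
go((.5555,.252,.06));look("w6")
E
```

```text
t 24.4 pos [0.5559 0.1682 0.1805] yaw 79.25 tilt [0.0005 0.0001] F [-0.8 -0.4 -0.4] w 0.0718 q [ 0.25  0.25  2.   -0.    0.89  0.44] ff 0.0
-> [0.5555 0.252  0.06  ] tool cm [ 8.22 -1.61 12.05]
(440, 250) 0.014 [0.6544 0.1291] [0.0623 0.0705] 50.1
(440, 250) 0.025 [0.6515 0.1329] [0.0602 0.0682] 50.1
(440, 254) 0.014 [0.6525 0.1251] [0.0362 0.0389] 38.6
(440, 254) 0.025 [0.6497 0.129 ] [0.0349 0.0376] 38.6
(294, 117) 0.014 [0.5549 0.2519] [0.0557 0.0568] 79.2
(294, 117) 0.025 [0.5554 0.2516] [0.0539 0.0548] 79.2
(53, 109) 0.014 [0.3726 0.2924] [0.041  0.0834] 86.9
(53, 109) 0.025 [0.3793 0.2907] [0.0396 0.0806] 86.9
```

Emit:
arm_command(motion=[0,0,0,2.7,-0.55,2,7.2,0,0,0,2.7,-0.55,2.5,7.2,0,0,0,2.8,-0.55,2.5,7.2,0,0,0,0,0,2.5,7.2,0,0,0,0,0,2.5,7.2,0,0,0,0,0,1.5,7.2,0,0,0,0,0,1,7.2,0,0,0,0,0,0.7,7.2,0,0,0,0,0,0,7.2,0,0,0,0,0,0,7.2])

```text
t: 25.28
ee_pos: [0.556, 0.2504, 0.0285]
tcp_rot: [2.423, 2.0, 0.001]
contact_force: [-0.5, -0.3, 0.7]
width: 0.0722
finger_force: 0.0
```

```bash
python3 - <<'E'
from h import *
go((.555,.252,.0212))
E
```

```text
t 25.28 pos [0.556  0.2504 0.0285] yaw 79.08 tilt [0.0006 0.0003] F [-0.5 -0.3  0.7] w 0.0722 q [0.38 0.53 1.97 0.   0.65 0.58] ff 0.0
-> [0.555  0.252  0.0212] tool cm [ 0.14 -0.13  0.73]
```

Emit:
arm_command(motion=[0,0,0,0.12,-0.1,0.4,7.2,0,0,0,0,0,0.33,7.2,0,0,0,0,0,0,7.2,0,0,0,0,0,0,4.8,0,0,0,0,0,0,4.8,0,0,0,0,0,0,4.8,0,0,0,0,0,0,4.8,0,0,0,0,0,0,4.8], grip_force=50)

```text
t: 25.95
ee_pos: [0.5548, 0.2521, 0.0207]
tcp_rot: [2.422, 2.001, 0.0]
contact_force: [-0.7, 1.0, 2.1]
width: 0.0544
finger_force: 50.0
```

Emit:
arm_command(motion=[0,0,0,0,0,-0.5,4.8,0,0,0,0,0,-1,4.8,0,0,0,0,0,-1.5,4.8,0,0,0,0,0,-2,4.8,0,0,0,0,0,-2,4.8,0,0,0,0,0,-2,4.8,0,0,0,0,0,0,4.8])

```text
t: 26.53
ee_pos: [0.5565, 0.2528, 0.1149]
tcp_rot: [2.421, 2.0, 0.008]
contact_force: [1.4, 0.3, -0.9]
width: 0.0535
finger_force: 50.0
```

```bash
python3 - <<'E'
from h import *
go(die(-.048,-.048,.055))
E
```

```text
t 26.53 pos [0.5565 0.2528 0.1149] yaw 79.12 tilt [0.0049 0.002 ] F [ 1.4  0.3 -0.9] w 0.0535 q [0.39 0.39 1.96 0.   0.78 0.58] ff 50.0
-> [ 0.4898 -0.1459  0.055 ] tool cm [-40.44   0.95   5.87]
```

The width reads 53.5 mm, below the disc's 56. I'll check the grasp.

```bash
python3 - <<'E'
from h import *
w=cams.grab_frame("wrist");a=cams.grab_frame("side")[180:360,220:400];b=cams.grab_frame("scene")[90:270,290:470]
st()
cv2.imwrite("pics/g1.png",np.hstack([w[120:480:1,140:500],cv2.resize(np.vstack([a,b]),None,fx=1,fy=1)])[:,:,::-1])
E
```

```text
t 26.68 pos [0.5543 0.2519 0.1103] yaw 79.11 tilt [-0.0002 -0.    ] F [-0.3  0.5 -2.2] w 0.0537 q [0.39 0.4  1.96 0.   0.78 0.58] ff 50.0
```

View pics/g1.png

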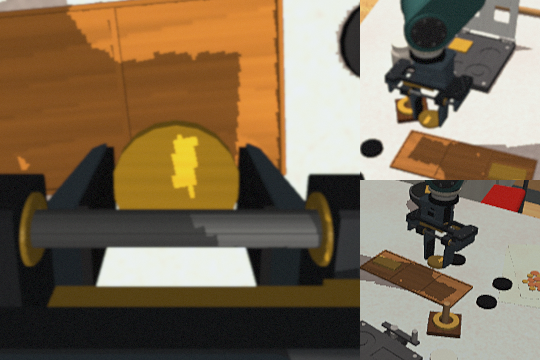

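```bash
python3 - <<'E'
from h import *
s,M=st();C=cal("wrist");p=s["ee_pos"]
for nm,a,z in(("flat",0,.0068),("t20",20,.0068),("t-20",-20,.0068),("t-40",-40,.0068)):
    t=np.linspace(0,2*np.pi,60);c=.028*np.c_[np.cos(t)*np.cos(np.radians(a)),np.sin(t),0*t]; c[:,2]=z+.028*np.cos(t)*np.sin(np.radians(a))
    q=np.array([proj(C,p+M@v) for v in c]);print(nm,"cols",q[:,0].min(),q[:,0].max(),"rows",q[:,1].min(),q[:,1].max())
f=np.load("w3.npz");D=(f["K"],f["T"])
print([np.round(onz(D,u,.009)[:2],4) for u in((123,34),(441,7),(441,137),(146,160))])
E
```

```text
t 26.68 pos [0.5543 0.2519 0.1103] yaw 79.11 tilt [-0.0002 -0.    ] F [-0.3  0.5 -2.2] w 0.0537 q [0.39 0.4  1.96 0.   0.78 0.58] ff 50.0
flat cols 251.05201963909948 379.63007706292404 rows 243.56492957238405 362.37244460401547
t20 cols 251.0618792499832 379.62778765086193 rows 241.3609271757748 371.0800096862555
t-20 cols 250.79783217379577 379.87947081687344 rows 254.21528546194563 348.1798925915427
t-40 cols 250.59886494155947 380.07505511931686 rows 273.00583279532515 330.50441940626064
[array([0.3244, 0.358 ]), array([0.6362, 0.325 ]), array([0.6236, 0.2025]), array([0.3115, 0.2356])]
```

The disc has tipped about the finger axis: its far edge hangs down in the side view at crop (428,117). I'll set it back down at the middle of its compartment and regrasp deeper.

Emit:
arm_command(motion=[0,0,0,0.9,1,0,4.8,0,0,0,0.9,1,1,4.8,0,0,0,0,0,2,4.8,0,0,0,0,0,2,4.8,0,0,0,0,0,1.2,4.8,0,0,0,0,0,1,4.8,0,0,0,0,0,0.7,4.8,0,0,0,0,0,0.5,4.8,0,0,0,0,0,0.2,4.8,0,0,0,0,0,0,4.8], grip_force=15)

```text
t: 27.52
ee_pos: [0.5777, 0.2659, 0.0245]
tcp_rot: [-2.422, -2.001, 0.0]
contact_force: [0.7, 0.6, -1.8]
width: 0.0546
finger_force: 15.0
```

Emit:
arm_command(motion=[0,0,0,0,0,0,4.8,0,0,0,0,0,0,7,0,0,0,0,0,0,7,0,0,0,0,0,0,7,0,0,0,0,0,-1,7,0,0,0,0,0,-2,7,0,0,0,-1.5,0,-2,7,0,0,0,-2,0,-2,7,0,0,0,-2,0,-2,7,0,0,0,0,0,0,7])

```text
t: 28.35
ee_pos: [0.5685, 0.2103, 0.1187]
tcp_rot: [2.422, 1.998, 0.006]
contact_force: [1.4, 0.1, 1.1]
width: 0.0695
finger_force: 0.0
```

Emit:
arm_command(motion=[0,0,0,-1,0,0,7,0,0,0,0,0,0,7,0,0,0,0,0,0,7])

```text
t: 28.6
ee_pos: [0.565, 0.202, 0.1139]
tcp_rot: [-2.422, -2.0, 0.001]
contact_force: [-0.5, 0.1, -1.1]
width: 0.0699
finger_force: 0.0
```

```bash
python3 - <<'E'
from h import *
st();look("w7")
E
```

```text
t 28.6 pos [0.565  0.202  0.1139] yaw 79.1 tilt [-0.0009 -0.0002] F [-0.5  0.1 -1.1] w 0.0699 q [0.3  0.38 1.98 0.   0.78 0.49] ff 0.0
(468, 297) 0.014 [0.6584 0.1494] [0.0191 0.0365] 66.1
(468, 297) 0.025 [0.655  0.1547] [0.0183 0.0349] 66.1
(26, 159) 0.014 [0.3992 0.2895] [0.048  0.0324] 69.5
(26, 159) 0.025 [0.4068 0.2889] [0.046 0.031] 69.5
(318, 142) 0.014 [0.5783 0.2655] [0.0564 0.056 ] 17.4
(318, 142) 0.025 [0.5784 0.2659] [0.054  0.0536] 17.4
```

The disc is flat again at (318,142) px, i.e. (0.578, 0.2655). I'll regrasp it slightly deeper.

```bash
python3 - <<'E'
from h import *
go((.5783,.2657,.0195))
E
```

```text
t 28.65 pos [0.5651 0.2023 0.1138] yaw 79.12 tilt [-0.001  -0.0002] F [-0.1  0.2  0.3] w 0.0698 q [0.3  0.38 1.98 0.   0.78 0.49] ff 0.0
-> [0.5783 0.2657 0.0195] tool cm [6.48 0.11 9.43]
```

Emit:
arm_command(motion=[0,0,0,2.2,0.05,0,6.7,0,0,0,2.2,0.05,1.5,6.7,0,0,0,2.05,0,2.5,6.7,0,0,0,0,0,2,6.7,0,0,0,0,0,1.5,6.7,0,0,0,0,0,0.8,6.7,0,0,0,0,0,0.5,6.7,0,0,0,0,0,0,6.7,0,0,0,0,0,0,6.7])

```text
t: 29.4
ee_pos: [0.5789, 0.2651, 0.027]
tcp_rot: [2.422, 2.0, 0.0]
contact_force: [-0.3, 0.1, -0.3]
width: 0.0671
finger_force: 0.0
```

```bash
python3 - <<'E'
from h import *
go((.5783,.2657,.0195))
E
```

```text
t 29.4 pos [0.5789 0.2651 0.027 ] yaw 79.09 tilt [0.0003 0.0001] F [-0.3  0.1 -0.3] w 0.0671 q [0.39 0.56 1.91 0.   0.67 0.58] ff 0.0
-> [0.5783 0.2657 0.0195] tool cm [ 0.05 -0.07  0.75]
```

Emit:
arm_command(motion=[0,0,0,0.05,-0.05,0.4,6.7,0,0,0,0,0,0.35,6.7,0,0,0,0,0,0,6.7,0,0,0,0,0,0,4.8,0,0,0,0,0,0,4.8,0,0,0,0,0,0,4.8,0,0,0,0,0,0,4.8,0,0,0,0,0,0,4.8], grip_force=40)

```text
t: 30.07
ee_pos: [0.5783, 0.2659, 0.0192]
tcp_rot: [2.422, 2.001, 0.0]
contact_force: [-0.1, -0.9, 2.4]
width: 0.0543
finger_force: 40.0
```

Emit:
arm_command(motion=[0,0,0,0,0,-0.4,4.8,0,0,0,0,0,-0.8,4.8,0,0,0,0,0,-1.2,4.8,0,0,0,0,0,-1.5,4.8,0,0,0,0,0,-2,4.8,0,0,0,0,0,-2,4.8,0,0,0,0,0,-1,4.8,0,0,0,0,0,0,4.8,0,0,0,0,0,0,4.8])

```text
t: 30.82
ee_pos: [0.5784, 0.2659, 0.1087]
tcp_rot: [2.422, 2.0, 0.002]
contact_force: [-0.3, 0.7, -2.7]
width: 0.0546
finger_force: 40.0
```

```bash
python3 - <<'E'
from h import *
go(die(-.048,-.048,.055))
w=cams.grab_frame("wrist");a=cams.grab_frame("side")[180:360,220:400]
cv2.imwrite("pics/g2.png",np.hstack([w[200:400,200:440],cv2.resize(a,(200,200))])[:,:,::-1])
cv2.imwrite("pics/g2s.png",a[:,:,::-1])
E
```

```text
t 30.82 pos [0.5784 0.2659 0.1087] yaw 79.12 tilt [0.0012 0.0005] F [-0.3  0.7 -2.7] w 0.0546 q [0.39 0.44 1.91 0.   0.8  0.58] ff 40.0
-> [ 0.4898 -0.1459  0.055 ] tool cm [-42.13  -0.93   5.34]
```

View pics/g2.png

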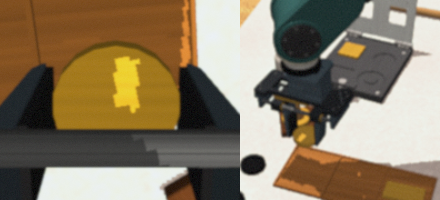

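The disc hangs flat (wrist columns 253–380) and the square lies in its cavity. Carrying it over.

Emit:
arm_command(motion=[0,0,0,-2,0,0,4.8,0,0,0,-3,-0.07,0,4.8,0,0,0,-3,-0.07,0,4.8,0,0,0,-3,-0.07,0,4.8,0,0,0,-3,-0.07,0,4.8,0,0,0,-3,-0.07,0,4.8,0,0,0,-3,-0.07,0,4.8,0,0,0,-3,-0.07,0,4.8])

```text
t: 31.58
ee_pos: [0.5287, 0.0396, 0.107]
tcp_rot: [-2.421, -2.0, 0.002]
contact_force: [-0.3, 0.2, -1.9]
width: 0.0543
finger_force: 40.0
```

Emit:
arm_command(motion=[0,0,0,-3,-0.07,0,4.8,0,0,0,-3,-0.07,0,4.8,0,0,0,-3,-0.07,0,4.8,0,0,0,-3,-0.07,0,4.8,0,0,0,-3,-0.07,0,4.8,0,0,0,-3,-0.07,0,4.8,0,0,0,-1.1,-0.07,0,4.8,0,0,0,0,0,0,4.8,0,0,0,0,0,0,4.8])

```text
t: 32.33
ee_pos: [0.4886, -0.1457, 0.1073]
tcp_rot: [-2.423, -1.998, 0.001]
contact_force: [0.0, -0.6, -2.3]
width: 0.0547
finger_force: 40.0
```

```bash
python3 - <<'E'
from h import *
go(die(-.048,-.048,.0335))
E
```

```text
t 32.33 pos [ 0.4886 -0.1457  0.1073] yaw 79.03 tilt [-0.0011  0.0006] F [ 0.  -0.6 -2.3] w 0.0547 q [-0.34  0.27  2.16  0.    0.71 -0.14] ff 40.0
-> [ 0.4898 -0.1459  0.0335] tool cm [-0.01  0.13  7.38]
```

Emit:
arm_command(motion=[0,0,0,0,0.05,1.5,4.8,0,0,0,0,0,1.5,4.8,0,0,0,0,0,1.2,4.8,0,0,0,0,0,0.8,4.8,0,0,0,0,0,0.4,4.8,0,0,0,0,0,0,4.8,0,0,0,0,0,0,4.8,0,0,0,0,0,0,4.8])

```text
t: 33.0
ee_pos: [0.49, -0.1458, 0.0545]
tcp_rot: [2.422, 2.0, 0.001]
contact_force: [-0.2, 0.1, -1.6]
width: 0.054
finger_force: 40.0
```

```bash
python3 - <<'E'
from h import *
go(die(-.048,-.048,.0335))
E
```

```text
t 33.0 pos [ 0.49   -0.1458  0.0545] yaw 79.12 tilt [ 0.0007 -0.0002] F [-0.2  0.1 -1.6] w 0.054 q [-0.33  0.37  2.16  0.    0.61 -0.15] ff 40.0
-> [ 0.4898 -0.1459  0.0335] tool cm [-0.02 -0.02  2.1 ]
```

Emit:
arm_command(motion=[0,0,0,-0.02,0,0.7,4.8,0,0,0,0,0,0.5,4.8,0,0,0,0,0,0.3,4.8,0,0,0,0,0,0,4.8,0,0,0,0,0,0,4.8])

```text
t: 33.42
ee_pos: [0.4893, -0.146, 0.0387]
tcp_rot: [-2.422, -2.0, 0.0]
contact_force: [0.3, 0.0, -2.5]
width: 0.0547
finger_force: 40.0
```

Emit:
arm_command(motion=[0,0,0,0,0,0.3,4.8,0,0,0,0,0,0.25,4.8,0,0,0,0,0,0,4.8,0,0,0,0,0,0,4.8])

```text
t: 33.75
ee_pos: [0.4895, -0.146, 0.0334]
tcp_rot: [-2.422, -2.001, 0.0]
contact_force: [-0.1, -0.1, -2.6]
width: 0.0541
finger_force: 40.0
```

```bash
python3 - <<'E'
from h import *
go(die(-.048,-.048,.0335))
E
```

```text
t 33.75 pos [ 0.4895 -0.146   0.0334] yaw 79.12 tilt [-0.  0.] F [-0.1 -0.1 -2.6] w 0.0541 q [-0.34  0.41  2.16  0.    0.57 -0.15] ff 40.0
-> [ 0.4898 -0.1459  0.0335] tool cm [ 0.01  0.02 -0.01]
```

Emit:
arm_command(motion=[0,0,0,0,0,0,6.1,0,0,0,0,0,0,6.1,0,0,0,0,0,0,6.1,0,0,0,0,0,-1,6.1,0,0,0,0,0,-2.5,6.5,0,0,0,0,0,-3,8.5,0,0,0,0,0,-3,8.5,0,0,0,2,0.7,-1.5,8.5,0,0,0,3,1.05,0,8.5,0,0,0,3,1.05,0,8.5])

```text
t: 34.58
ee_pos: [0.5333, -0.0723, 0.1459]
tcp_rot: [2.422, 1.997, 0.003]
contact_force: [0.4, -0.1, -0.4]
width: 0.0851
finger_force: 0.0
```

Emit:
arm_command(motion=[0,0,0,3,1.05,0,8.5,0,0,0,3,1.05,0,8.5,0,0,0,3,1.05,0,8.5,0,0,0,3,1.05,0,8.5,0,0,0,2,0.7,0,8.5,0,0,0,0,0,0,8.5,0,0,0,0,0,0,8.5])

```text
t: 35.17
ee_pos: [0.6069, 0.0563, 0.1441]
tcp_rot: [2.42, 2.003, 0.0]
contact_force: [-0.5, -0.6, 0.3]
width: 0.0854
finger_force: 0.0
```

```bash
python3 - <<'E'
from h import *
go((.6497,.1288,.1),(.6497,.1288,.0305));look("w8")
E
```

```text
t 35.17 pos [0.6069 0.0563 0.1441] yaw 79.21 tilt [ 0.0003 -0.    ] F [-0.5 -0.6  0.3] w 0.0854 q [ 0.05  0.35  1.96 -0.    0.84  0.24] ff 0.0
-> [0.6497 0.1288 0.1   ] tool cm [7.92 2.85 4.41]
-> [0.6497 0.1288 0.0305] tool cm [ 7.92  2.85 11.36]
(364, 120) 0.014 [0.6536 0.1286] [0.0188 0.0192] 24.7
(364, 120) 0.025 [0.6523 0.1286] [0.0181 0.0184] 24.7
(359, 117) 0.014 [0.6504 0.1298] [0.0695 0.0708] 79.2
(359, 117) 0.025 [0.6493 0.1298] [0.0669 0.0681] 79.2
(358, 119) 0.014 [0.6505 0.1293] [0.0367 0.0369] 35.4
(358, 119) 0.025 [0.6494 0.1293] [0.0353 0.0355] 35.4
```

Emit:
arm_command(motion=[0,0,0,2.6,0.95,0,8.5,0,0,0,2.7,0.95,0.5,8.5,0,0,0,2.7,0.95,1,8.5,0,0,0,0,0,1,8.5,0,0,0,0,0,0,8.5,0,0,0,0,0,0,8.5])

```text
t: 35.72
ee_pos: [0.6488, 0.1276, 0.1181]
tcp_rot: [-2.422, -2.0, 0.002]
contact_force: [0.7, -0.4, -0.4]
width: 0.0847
finger_force: 0.0
```

Emit:
arm_command(motion=[0,0,0,0,0,2,8.5,0,0,0,0,0,2,8.5,0,0,0,0,0,1.5,8.5,0,0,0,0,0,1,8.5,0,0,0,0,0,0.6,8.5,0,0,0,0,0,0,8.5,0,0,0,0,0,0,8.5])

```text
t: 36.3
ee_pos: [0.65, 0.1284, 0.0479]
tcp_rot: [2.422, 2.0, 0.0]
contact_force: [-0.4, -0.7, 0.6]
width: 0.0849
finger_force: 0.0
```

```bash
python3 - <<'E'
from h import *
go((.6494,.1296,.0305))
E
```

```text
t 36.3 pos [0.65   0.1284 0.0479] yaw 79.1 tilt [0.0001 0.    ] F [-0.4 -0.7  0.6] w 0.0849 q [0.16 0.56 1.86 0.   0.73 0.35] ff 0.0
-> [0.6494 0.1296 0.0305] tool cm [ 0.1  -0.08  1.74]
```

Emit:
arm_command(motion=[0,0,0,0.1,-0.08,0.8,8.5,0,0,0,0,0,0.6,8.5,0,0,0,0,0,0.32,8.5,0,0,0,0,0,0,8.5,0,0,0,0,0,0,6,0,0,0,0,0,0,6,0,0,0,0,0,0,6,0,0,0,0,0,0,6,0,0,0,0,0,0,6], grip_force=40)

```text
t: 37.05
ee_pos: [0.6493, 0.1298, 0.0305]
tcp_rot: [2.422, 2.001, 0.0]
contact_force: [0.0, 0.1, 2.0]
width: 0.0666
finger_force: 40.0
```

Emit:
arm_command(motion=[0,0,0,0,0,-0.4,6,0,0,0,0,0,-0.8,6,0,0,0,0,0,-1.2,6,0,0,0,0,0,-1.6,6,0,0,0,0,0,-2,6,0,0,0,0,0,-2,6,0,0,0,0,0,-1.2,6,0,0,0,0,0,0,6,0,0,0,0,0,0,6])

```text
t: 37.8
ee_pos: [0.6495, 0.1299, 0.1232]
tcp_rot: [2.421, 2.0, 0.002]
contact_force: [-0.8, 0.4, -2.9]
width: 0.0671
finger_force: 40.0
```

```bash
python3 - <<'E'
from h import *
go(die(-.048,.048,.11));look("w9",z=.11,zr=.115)
C=cal("wrist");s=readout.observe();M=R.from_rotvec(s["tcp_rot"]).as_matrix()
t=np.linspace(0,2*np.pi,60);c=.034*np.c_[np.cos(t),np.sin(t),0*t];c[:,2]=.0055
q=np.array([proj(C,s["ee_pos"]+M@v) for v in c]);print(q.min(0),q.max(0))
E
```

```text
t 37.8 pos [0.6495 0.1299 0.1232] yaw 79.12 tilt [0.0016 0.0003] F [-0.8  0.4 -2.9] w 0.0671 q [0.16 0.45 1.85 0.   0.84 0.35] ff 40.0
-> [ 0.508  -0.0517  0.11  ] tool cm [-20.5  -10.47   1.3 ]
(316, 280) 0.11 [0.6513 0.1383] [0.0455 0.0695] 79.1
(316, 280) 0.115 [0.6516 0.1402] [0.0442 0.0675] 79.1
[236.72065203 230.37721583] [394.0790705  375.66780828]
```

Emit:
arm_command(motion=[0,0,0,-2.2,-1.15,0,6,0,0,0,-2.6,-1.3,0,6,0,0,0,-2.6,-1.3,0,6,0,0,0,-2.6,-1.3,0,6,0,0,0,-2.6,-1.3,0,6,0,0,0,-2.6,-1.3,0,6,0,0,0,-2.6,-1.3,0.5,6,0,0,0,-2.4,-1.3,0.5,6,0,0,0,0,0,0.5,6,0,0,0,0,0,0,6])

```text
t: 38.68
ee_pos: [0.5086, -0.0498, 0.1057]
tcp_rot: [-2.422, -1.997, 0.003]
contact_force: [-0.8, 0.7, -2.6]
width: 0.0671
finger_force: 40.0
```

Emit:
arm_command(motion=[0,0,0,-0.2,-0.1,1.2,6,0,0,0,0,0,1.2,6,0,0,0,0,0,1.2,6,0,0,0,0,0,0.8,6,0,0,0,0,0,0,6,0,0,0,0,0,0,6,0,0,0,0,0,0,6])

```text
t: 39.27
ee_pos: [0.5093, -0.0509, 0.0633]
tcp_rot: [2.422, 2.001, 0.0]
contact_force: [1.2, 0.1, -2.4]
width: 0.0675
finger_force: 40.0
```

```bash
python3 - <<'E'
from h import *
go(die(-.048,.048,.0335))
E
```

```text
t 39.27 pos [ 0.5093 -0.0509  0.0633] yaw 79.13 tilt [ 0. -0.] F [ 1.2  0.1 -2.4] w 0.0675 q [-0.15  0.35  2.16 -0.    0.63  0.04] ff 40.0
-> [ 0.508  -0.0517  0.0335] tool cm [-0.11 -0.11  2.98]
```

Emit:
arm_command(motion=[0,0,0,-0.1,-0.08,0.8,6,0,0,0,0,0,0.8,6,0,0,0,0,0,0.6,6,0,0,0,0,0,0,6,0,0,0,0,0,0,6,0,0,0,0,0,0,6])

```text
t: 39.77
ee_pos: [0.5081, -0.0518, 0.0413]
tcp_rot: [-2.422, -2.001, 0.0]
contact_force: [0.3, 0.4, -2.1]
width: 0.0672
finger_force: 40.0
```

```bash
python3 - <<'E'
from h import *
go(die(-.048,.048,.0335))
E
```

```text
t 39.77 pos [ 0.5081 -0.0518  0.0413] yaw 79.12 tilt [-0. -0.] F [ 0.3  0.4 -2.1] w 0.0672 q [-0.15  0.4   2.16 -0.    0.58  0.04] ff 40.0
-> [ 0.508  -0.0517  0.0335] tool cm [ 0.01 -0.02  0.78]
```

Emit:
arm_command(motion=[0,0,0,0,0,0.3,6,0,0,0,0,0,0.25,6,0,0,0,0,0,0.2,6,0,0,0,0,0,0,6,0,0,0,0,0,0,6])

```text
t: 40.18
ee_pos: [0.508, -0.0518, 0.0337]
tcp_rot: [-2.422, -2.001, 0.0]
contact_force: [-0.3, -0.5, -2.1]
width: 0.0669
finger_force: 40.0
```

```bash
python3 - <<'E'
from h import *
go(die(-.048,.048,.0335))
E
```

```text
t 40.18 pos [ 0.508  -0.0518  0.0337] yaw 79.12 tilt [-0.0001  0.    ] F [-0.3 -0.5 -2.1] w 0.0669 q [-0.15  0.41  2.16  0.    0.57  0.04] ff 40.0
-> [ 0.508  -0.0517  0.0335] tool cm [ 0.01 -0.01  0.02]
```

Emit:
arm_command(motion=[0,0,0,0,0,0,7.4,0,0,0,0,0,0,7.4,0,0,0,0,0,0,7.4,0,0,0,0,0,-1,7.4,0,0,0,0,0,-2.5,7.4,0,0,0,0,0,-3,9,0,0,0,0,0,-3,9,0,0,0,1.5,-1.1,-1.5,9,0,0,0,2.6,-1.95,0,9,0,0,0,2.6,-1.95,0,9])

```text
t: 41.02
ee_pos: [0.4721, 0.0238, 0.1458]
tcp_rot: [2.422, 1.997, 0.004]
contact_force: [-0.4, 0.3, -0.2]
width: 0.0899
finger_force: 0.0
```

Emit:
arm_command(motion=[0,0,0,2.6,-1.95,0,9,0,0,0,2.6,-1.95,0,9,0,0,0,2.6,-1.95,0,9,0,0,0,2.6,-1.95,0,9,0,0,0,2.6,-1.95,0,9,0,0,0,2.6,-1.95,0,9,0,0,-3.9,2,-1.5,0,9,0,0,-3.9,1.5,-1.1,0,9,0,0,0,0,0,0,9,0,0,0,0,0,0,9])

```text
t: 41.85
ee_pos: [0.3659, 0.238, 0.1444]
tcp_rot: [2.279, 2.162, 0.001]
contact_force: [1.0, 0.5, 0.3]
width: 0.0901
finger_force: 0.0
```

```bash
python3 - <<'E'
from h import *
go((.3693,.2932,.06));look("w10")
E
```

```text
t 41.85 pos [0.3659 0.238  0.1444] yaw 86.99 tilt [0.0006 0.0003] F [1.  0.5 0.3] w 0.0901 q [ 0.52  0.09  2.29 -0.    0.76  0.58] ff 0.0
-> [0.3693 0.2932 0.06  ] tool cm [5.53 0.05 8.44]
(318, 157) 0.014 [0.3701 0.2925] [0.0406 0.0813] 87.0
(318, 157) 0.025 [0.3701 0.2933] [0.0391 0.0782] 87.0
```

Emit:
arm_command(motion=[0,0,0,1.8,0.05,1,9.1,0,0,0,1.8,0.05,2,9.1,0,0,0,1.9,0,2,9.1,0,0,0,0,0,2,9.1,0,0,0,0,0,2,9.1,0,0,0,0,0,1.2,9.1,0,0,0,0,0,0.7,9.1,0,0,0,0,0,0,9.1,0,0,0,0,0,0,9.1])

```text
t: 42.65
ee_pos: [0.3705, 0.2919, 0.0351]
tcp_rot: [2.282, 2.159, -0.0]
contact_force: [0.0, 0.5, 0.6]
width: 0.0911
finger_force: 0.0
```

```bash
python3 - <<'E'
from h import *
go((.370,.2927,.0212))
E
```

```text
t 42.65 pos [0.3705 0.2919 0.0351] yaw 86.84 tilt [-0.0001 -0.0001] F [0.  0.5 0.6] w 0.0911 q [ 0.62  0.37  2.24 -0.    0.54  0.67] ff 0.0
-> [0.37   0.2927 0.0212] tool cm [ 0.08 -0.06  1.39]
```

Emit:
arm_command(motion=[0,0,0,0.08,-0.06,0.6,9.1,0,0,0,0,0,0.5,9.1,0,0,0,0,0,0.28,9.1,0,0,0,0,0,0,9.1,0,0,0,0,0,0,7.2,0,0,0,0,0,0,7.2,0,0,0,0,0,0,7.2,0,0,0,0,0,0,7.2], grip_force=50)

```text
t: 43.32
ee_pos: [0.3696, 0.2932, 0.0211]
tcp_rot: [2.28, 2.161, 0.0]
contact_force: [0.4, -0.5, 0.3]
width: 0.079
finger_force: 50.0
```

Emit:
arm_command(motion=[0,0,0,0,0,-0.4,7.2,0,0,0,0,0,-0.8,7.2,0,0,0,0,0,-1.2,7.2,0,0,0,0,0,-1.6,7.2,0,0,0,0,0,-2,7.2,0,0,0,0,0,-2,7.2,0,0,0,0,0,-1.2,7.2,0,0,0,0,0,0,7.2,0,0,0,0,0,0,7.2])

```text
t: 44.07
ee_pos: [0.3697, 0.2933, 0.1136]
tcp_rot: [2.28, 2.161, 0.002]
contact_force: [-0.1, 0.2, -3.3]
width: 0.079
finger_force: 50.0
```

```bash
python3 - <<'E'
from h import *
s,M=st();d=die(.048,.048,.11)-s["ee_pos"];a=np.radians(79.1);print("after turn +",7.75,"tool cm",100*d@[np.cos(a),np.sin(a),0],100*d@[np.sin(a),-np.cos(a),0],-100*d[2])
E
```

```text
t 44.07 pos [0.3697 0.2933 0.1136] yaw 86.92 tilt [0.0013 0.0009] F [-0.1  0.2 -3.3] w 0.079 q [0.62 0.2  2.23 0.   0.7  0.67] ff 50.0
after turn + 7.75 tool cm -31.25884895568484 29.69915481557688 0.3632017604464091
```

Emit:
arm_command(motion=[0,0,3.9,0,0,0,7.2,0,0,3.9,0,0,0,7.2,0,0,0,-1.6,1.5,0,7.2,0,0,0,-2.6,2.5,0,7.2,0,0,0,-2.6,2.5,0,7.2,0,0,0,-2.6,2.5,0,7.2,0,0,0,-2.6,2.5,0,7.2,0,0,0,-2.6,2.5,0,7.2,0,0,0,-2.6,2.5,0,7.2,0,0,0,-2.6,2.5,0,7.2])

```text
t: 44.9
ee_pos: [0.5186, 0.0609, 0.1118]
tcp_rot: [-2.421, -2.0, 0.002]
contact_force: [0.6, 1.5, -3.2]
width: 0.0789
finger_force: 50.0
```

Emit:
arm_command(motion=[0,0,0,-2.6,2.5,0,7.2,0,0,0,-2.6,2.5,0,7.2,0,0,0,-2.6,2.4,0,7.2,0,0,0,-2.6,2.2,0,7.2,0,0,0,-1.5,1.4,0,7.2,0,0,0,0,0,0,7.2,0,0,0,0,0,0,7.2])

```text
t: 45.48
ee_pos: [0.6037, -0.0755, 0.1115]
tcp_rot: [-2.423, -1.998, 0.002]
contact_force: [-0.7, 0.1, -2.6]
width: 0.0794
finger_force: 50.0
```

```bash
python3 - <<'E'
from h import *
go(die(.048,.0483,.0352))
E
```

```text
t 45.48 pos [ 0.6037 -0.0755  0.1115] yaw 79.02 tilt [-0.002   0.0004] F [-0.7  0.1 -2.6] w 0.0794 q [-0.16  0.39  1.96  0.    0.78  0.03] ff 50.0
-> [ 0.6023 -0.0696  0.0352] tool cm [ 0.56 -0.24  7.63]
```

Emit:
arm_command(motion=[0,0,0,0.56,-0.24,1.5,7.2,0,0,0,0,0,1.5,7.2,0,0,0,0,0,1.3,7.2,0,0,0,0,0,0.8,7.2,0,0,0,0,0,0.4,7.2,0,0,0,0,0,0,7.2,0,0,0,0,0,0,7.2,0,0,0,0,0,0,7.2])

```text
t: 46.15
ee_pos: [0.6033, -0.0689, 0.0586]
tcp_rot: [2.422, 2.0, 0.001]
contact_force: [0.5, -0.1, -1.7]
width: 0.0794
finger_force: 50.0
```

```bash
python3 - <<'E'
from h import *
go(die(.048,.0483,.0352))
E
```

```text
t 46.15 pos [ 0.6033 -0.0689  0.0586] yaw 79.12 tilt [ 0.0008 -0.0001] F [ 0.5 -0.1 -1.7] w 0.0794 q [-0.15  0.48  1.97  0.    0.69  0.04] ff 50.0
-> [ 0.6023 -0.0696  0.0352] tool cm [-0.08 -0.09  2.34]
```

Emit:
arm_command(motion=[0,0,0,-0.08,-0.08,0.7,7.2,0,0,0,0,0,0.6,7.2,0,0,0,0,0,0.3,7.2,0,0,0,0,0,0,7.2,0,0,0,0,0,0,7.2,0,0,0,0,0,0,7.2])

```text
t: 46.65
ee_pos: [0.6021, -0.0696, 0.042]
tcp_rot: [2.422, 2.001, 0.0]
contact_force: [0.4, 0.6, -2.4]
width: 0.0792
finger_force: 50.0
```

```bash
python3 - <<'E'
from h import *
go(die(.048,.0483,.0352))
E
```

```text
t 46.65 pos [ 0.6021 -0.0696  0.042 ] yaw 79.11 tilt [0.0001 0.    ] F [ 0.4  0.6 -2.4] w 0.0792 q [-0.15  0.5   1.97  0.    0.66  0.04] ff 50.0
-> [ 0.6023 -0.0696  0.0352] tool cm [0.   0.02 0.68]
```

Emit:
arm_command(motion=[0,0,0,0,0,0.3,7.2,0,0,0,0,0,0.2,7.2,0,0,0,0,0,0.15,7.2,0,0,0,0,0,0,7.2,0,0,0,0,0,0,7.2])

```text
t: 47.07
ee_pos: [0.602, -0.0695, 0.0354]
tcp_rot: [-2.422, -2.001, 0.0]
contact_force: [-0.3, 0.5, -2.6]
width: 0.0788
finger_force: 50.0
```

Emit:
arm_command(motion=[0,0,0,0,0,0,8.7,0,0,0,0,0,0,8.7,0,0,0,0,0,0,8.7,0,0,0,0,0,-1,8.7,0,0,0,0,0,-2.5,8.7,0,0,0,0,0,-3,8.7,0,0,0,0,0,-3.5,8.7,0,0,0,0,0,-3.5,8.7,0,0,0,0,0,-3.5,8.7,0,0,0,0,0,-3.5,8.7])

```text
t: 47.9
ee_pos: [0.6017, -0.0695, 0.2432]
tcp_rot: [2.422, 2.0, 0.001]
contact_force: [0.8, 0.2, 0.3]
width: 0.0872
finger_force: 0.0
```

Emit:
arm_command(motion=[0,0,0,-1.8,-1.1,-3.5,8.7,0,0,0,-1.8,-1.1,-2.5,8.7,0,0,0,-1.8,-1.1,0,8.7,0,0,0,-1.8,-0.9,0,8.7,0,0,0,-1.6,-0.6,0,8.7,0,0,0,0,0,0,8.7,0,0,0,0,0,0,8.7])

```text
t: 48.48
ee_pos: [0.538, -0.1472, 0.3013]
tcp_rot: [2.423, 1.999, 0.001]
contact_force: [-0.4, 0.5, -0.6]
width: 0.087
finger_force: 0.0
```

```bash
python3 - <<'E'
from h import *
st();look("w11",z=.028,zr=.030)
for n,x,y in(("disc",-.048,-.048),("square",.048,-.048),("oblong",.048,.048),("ring",-.048,.048)):print(n,die(x,y,.028))
im=cv2.imread("pics/w11.png");cv2.imwrite("pics/w11c.png",cv2.resize(im[20:330,180:450],None,fx=1.9,fy=1.9))
E
```

```text
t 48.48 pos [ 0.538  -0.1472  0.3013] yaw 79.04 tilt [ 0.0008 -0.0001] F [-0.4  0.5 -0.6] w 0.087 q [-0.31  0.07  1.97  0.    1.1  -0.12] ff 0.0
(271, 208) 0.028 [ 0.4901 -0.1463] [0.0562 0.0552] 76.4
(271, 208) 0.03 [ 0.4904 -0.1459] [0.0559 0.0549] 76.4
(362, 208) 0.028 [ 0.584  -0.1642] [0.0592 0.0595] 79.0
(362, 208) 0.03 [ 0.5839 -0.1638] [0.059  0.0592] 79.0
(364, 113) 0.028 [ 0.6019 -0.0697] [0.0402 0.0811] 79.0
(364, 113) 0.03 [ 0.6017 -0.0697] [0.04   0.0807] 79.0
(268, 113) 0.028 [ 0.5086 -0.052 ] [0.0668 0.0675] 32.8
(268, 113) 0.03 [ 0.5088 -0.0521] [0.0665 0.0672] 32.8
(269, 114) 0.028 [ 0.5083 -0.0522] [0.0358 0.0355] 34.0
(269, 114) 0.03 [ 0.5085 -0.0523] [0.0357 0.0354] 34.0
disc [ 0.48978276 -0.14594763  0.028     ]
square [ 0.58404763 -0.16411724  0.028     ]
oblong [ 0.60221724 -0.06985237  0.028     ]
ring [ 0.50795237 -0.05168276  0.028     ]
```

View pics/w11c.png

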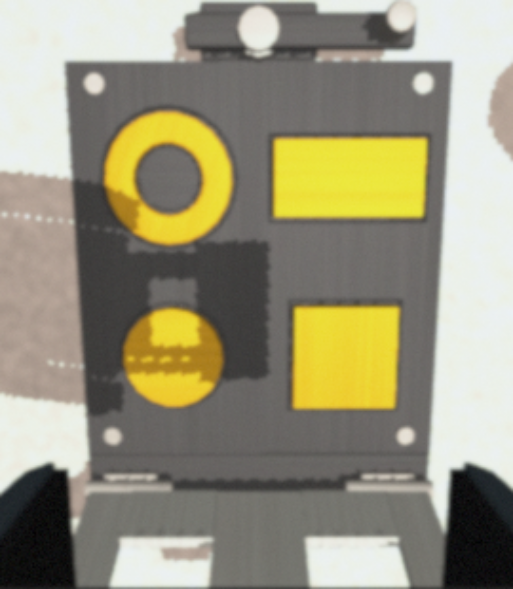

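All four blanks are seated within 0.7 mm of the cavity centres. Next I'll go back to the grip and shut the frame.

```bash
python3 - <<'E'
from h import *
go(die(0,-.200,.33),die(0,-.198,.25),die(0,-.1865,.207))
E
```

```text
t 48.53 pos [ 0.5383 -0.1468  0.3011] yaw 79.08 tilt [ 0.0007 -0.0001] F [-0.8  0.1  0.6] w 0.0872 q [-0.31  0.07  1.97  0.    1.1  -0.12] ff 0.0
-> [ 0.5081 -0.3043  0.33  ] tool cm [-16.04   0.02  -2.89]
-> [ 0.5085 -0.3023  0.25  ] tool cm [-15.84   0.02   5.11]
-> [ 0.5107 -0.291   0.207 ] tool cm [-1.469e+01  1.000e-02  9.410e+00]
```

Emit:
arm_command(motion=[0,0,0,0,0,-3,5,0,0,0,-2,0,0,5,0,0,0,-3,0,0,5,0,0,0,-3,0,0,5,0,0,0,-3,0,0,5,0,0,0,-3,0,0,5,0,0,0,-2,0,0,5,0,0,0,0,0,0,5,0,0,0,0,0,0,5])

```text
t: 49.28
ee_pos: [0.5084, -0.3041, 0.3304]
tcp_rot: [-2.423, -1.999, -0.0]
contact_force: [0.2, 0.1, 0.1]
width: 0.0502
finger_force: 0.0
```

Emit:
arm_command(motion=[0,0,0,0,0,2.5,5,0,0,0,0,0,2.5,5,0,0,0,0,0,2,5,0,0,0,0,0,1,5,0,0,0,0,0,0,5,0,0,0,0,0,0,5])

```text
t: 49.78
ee_pos: [0.5086, -0.3033, 0.2509]
tcp_rot: [-2.421, -2.002, -0.0]
contact_force: [-0.2, -0.6, 0.5]
width: 0.0498
finger_force: 0.0
```

```bash
python3 - <<'E'
from h import *
go(die(0,-.198,.25),die(0,-.1865,.207))
E
```

```text
t 49.78 pos [ 0.5086 -0.3033  0.2509] yaw 79.17 tilt [-0.0001  0.0002] F [-0.2 -0.6  0.5] w 0.0498 q [-0.58  0.18  1.94  0.    1.02 -0.39] ff 0.0
-> [ 0.5085 -0.3023  0.25  ] tool cm [ 0.1  -0.02  0.09]
-> [ 0.5107 -0.291   0.207 ] tool cm [ 1.25 -0.02  4.39]
```

Emit:
arm_command(motion=[0,0,0,0.2,0,1.4,5,0,0,0,0.4,0,1.4,5,0,0,0,0.4,0,1,5,0,0,0,0.25,0,0.6,5,0,0,0,0,0,0,5,0,0,0,0,0,0,5])

```text
t: 50.28
ee_pos: [0.5108, -0.2917, 0.2071]
tcp_rot: [2.421, 2.001, 0.0]
contact_force: [-0.3, -0.8, -0.3]
width: 0.0499
finger_force: 0.0
```

Emit:
arm_command(motion=[0,0,0,0,0,0,1.5,0,0,0,0,0,0,1.5,0,0,0,0,0,0,1.5,0,0,0,0,0,0,1.5,0,0,0,0,0,0,1.5,0,0,0,0,0,0,1.5], grip_force=60)

```text
t: 50.78
ee_pos: [0.5104, -0.2919, 0.2069]
tcp_rot: [2.422, 2.001, -0.0]
contact_force: [-2.8, 0.5, 6.1]
width: 0.0274
finger_force: 60.0
```

```bash
python3 - <<'E'
from h import *
s,M=st();print(np.c_[X,Y,[0,0,1]].T@(s["ee_pos"]-CD))
E
```

```text
t 50.78 pos [ 0.5104 -0.2919  0.2069] yaw 79.11 tilt [ 0.0001 -0.0002] F [-2.8  0.5  6.1] w 0.0274 q [-0.56  0.23  1.97 -0.    0.94 -0.37] ff 60.0
[-1.01010491e-04 -1.87429293e-01  2.06911572e-01]
```

Emit:
arm_command(motion=[0,0,0,0.79,0,-0.24,1.5,0,0,0,0.8,0,-0.21,1.5,0,0,0,0.8,0,-0.17,1.5,0,0,0,0.81,0,-0.14,1.5,0,0,0,0.82,0,-0.1,1.5,0,0,0,0.82,0,-0.07,1.5,0,0,0,0.82,0,-0.03,1.5,0,0,0,0.82,0,0,1.5,0,0,0,0.82,0,0.04,1.5,0,0,0,0.82,0,0.08,1.5])

```text
t: 51.62
ee_pos: [0.5257, -0.2124, 0.2155]
tcp_rot: [2.421, 2.0, -0.002]
contact_force: [-4.3, -5.7, 7.0]
width: 0.0273
finger_force: 60.0
```

Emit:
arm_command(motion=[0,0,0,0.82,0,0.11,1.5,0,0,0,0.81,0,0.15,1.5,0,0,0,0.8,0,0.18,1.5,0,0,0,0.8,0,0.22,1.5,0,0,0,0.78,0,0.25,1.5,0,0,0,0.78,0,0.29,1.5,0,0,0,0.76,0,0.32,1.5,0,0,0,0.75,0,0.35,1.5,0,0,0,0.73,0,0.38,1.5,0,0,0,0.71,0,0.42,1.5])

```text
t: 52.45
ee_pos: [0.5405, -0.1358, 0.1891]
tcp_rot: [2.421, 2.001, -0.0]
contact_force: [-6.9, 1.4, 13.3]
width: 0.0271
finger_force: 65.0
```

```bash
python3 - <<'E'
from h import *
s,M=st();v=np.c_[X,Y,[0,0,1]].T@(s["ee_pos"]-CD);y,z=v[1]+.125,v[2]+.005-.0325;print(v,np.hypot(y,z),np.degrees(np.arctan2(z,y)))
E
```

```text
t 52.45 pos [ 0.5405 -0.1358  0.1891] yaw 79.14 tilt [ 0.0001 -0.0006] F [-6.9  1.4 13.3] w 0.0271 q [-0.29  0.2   2.04 -0.    0.89 -0.1 ] ff 65.0
[-9.36127982e-05 -2.84106823e-02  1.89074623e-01] 0.1882441368972029 59.12901567127079
```

Emit:
arm_command(motion=[0,0,0,0.69,0,0.44,1.5,0,0,0,0.67,0,0.48,1.5,0,0,0,0.65,0,0.51,1.5,0,0,0,0.63,0,0.53,1.5,0,0,0,0.61,0,0.56,1.5,0,0,0,0.58,0,0.59,1.5,0,0,0,0.55,0,0.61,1.5,0,0,0,0.53,0,0.64,1.5])

```text
t: 53.12
ee_pos: [0.5499, -0.0872, 0.145]
tcp_rot: [-2.422, -2.001, -0.001]
contact_force: [-3.1, 5.7, 10.4]
width: 0.0277
finger_force: 60.6
```

Emit:
arm_command(motion=[0,0,0,0.5,0,0.65,1.5,0,0,0,0.47,0,0.68,1.5,0,0,0,0.44,0,0.7,1.5,0,0,0,0.41,0,0.72,1.5,0,0,0,0.37,0,0.73,1.5,0,0,0,0.35,0,0.75,1.5,0,0,0,0.31,0,0.76,1.5,0,0,0,0,0,0,1.5])

```text
t: 53.78
ee_pos: [0.5553, -0.0586, 0.094]
tcp_rot: [-2.422, -2.0, -0.002]
contact_force: [2.9, 11.0, -0.2]
width: 0.0274
finger_force: 60.0
```

```bash
python3 - <<'E'
from h import *
s,M=st();v=np.c_[X,Y,[0,0,1]].T@(s["ee_pos"]-CD);y,z=v[1]+.125,v[2]+.005-.0325;print(v,np.hypot(y,z),np.degrees(np.arctan2(z,y)))
E
```

```text
t 53.78 pos [ 0.5553 -0.0586  0.094 ] yaw 79.12 tilt [0.0004 0.0011] F [ 2.9 11.  -0.2] w 0.0274 q [-0.15  0.36  2.07  0.    0.72  0.04] ff 60.0
[-0.00017444  0.05021432  0.09403122] 0.18742054273937134 20.792438310849708
```

Emit:
arm_command(motion=[0,0,0,0.25,0,0.78,1.5,0,0,0,0.23,0,0.79,1.5,0,0,0,0.2,0,0.8,1.5,0,0,0,0.15,0,0.8,1.5,0,0,0,0.1,0,0.4,1.5,0,0,0,0.05,0,0.3,1.5,0,0,0,0,0,0,1.5])

```text
t: 54.37
ee_pos: [0.5571, -0.0491, 0.0557]
tcp_rot: [-2.422, -2.0, -0.001]
contact_force: [3.8, 13.1, -1.6]
width: 0.0275
finger_force: 60.0
```

```bash
python3 - <<'E'
from h import *
s,M=st();v=np.c_[X,Y,[0,0,1]].T@(s["ee_pos"]-CD);y,z=v[1]+.125,v[2]+.005-.0325;print(v,np.hypot(y,z),np.degrees(np.arctan2(z,y)))
E
```

```text
t 54.37 pos [ 0.5571 -0.0491  0.0557] yaw 79.11 tilt [0.0003 0.001 ] F [ 3.8 13.1 -1.6] w 0.0275 q [-0.13  0.43  2.07  0.    0.65  0.06] ff 60.0
[-0.00017707  0.05980584  0.05568166] 0.1869422489567301 8.670427173748502
```

Emit:
arm_command(motion=[0,0,0,0.1,0,0.15,1.5,0,0,0,0,0,0.15,1.5,0,0,0,0,0,0,1.5,0,0,0,0,0,0,1.5])

```text
t: 54.7
ee_pos: [0.5572, -0.0487, 0.0529]
tcp_rot: [-2.422, -2.0, -0.001]
contact_force: [1.7, 8.5, -0.8]
width: 0.0275
finger_force: 60.0
```

```bash
python3 - <<'E'
from h import *
s,M=st();v=np.c_[X,Y,[0,0,1]].T@(s["ee_pos"]-CD);y,z=v[1]+.125,v[2]+.005-.0325;print(v,np.hypot(y,z),np.degrees(np.arctan2(z,y)))
E
```

```text
t 54.7 pos [ 0.5572 -0.0487  0.0529] yaw 79.1 tilt [0.0004 0.0006] F [ 1.7  8.5 -0.8] w 0.0275 q [-0.13  0.43  2.07  0.    0.64  0.06] ff 60.0
[-0.00017459  0.06027052  0.05291502] 0.18700558187834437 7.810963863816756
```

Emit:
arm_command(motion=[0,0,0,0.05,0,0.15,1.5,0,0,0,0,0,0.1,1.5,0,0,0,0,0,0,1.5,0,0,0,0,0,0,1.5])

```text
t: 55.03
ee_pos: [0.5574, -0.0485, 0.0518]
tcp_rot: [-2.422, -2.0, -0.0]
contact_force: [-9.4, 6.3, 29.2]
width: 0.0275
finger_force: 60.0
```

```bash
python3 - <<'E'
from h import *
st()
C=cal("scene");im=cams.grab_frame("scene");print([np.round(proj(C,die(x,y,.0355)),1) for x,y in((-.097,.097),(.097,.097))])
a=cams.grab_frame("side")
cv2.imwrite("pics/f1.png",np.hstack([cv2.resize(im[215:295,250:370],None,fx=3,fy=3,interpolation=cv2.INTER_CUBIC),cv2.resize(a[200:280,260:380],None,fx=3,fy=3,interpolation=cv2.INTER_CUBIC)])[:,:,::-1])
E
```

```text
t 55.03 pos [ 0.5574 -0.0485  0.0518] yaw 79.11 tilt [-0.0002  0.0003] F [-9.4  6.3 29.2] w 0.0275 q [-0.13  0.43  2.07  0.    0.64  0.06] ff 60.0
[array([290.5, 226.9]), array([349.6, 263.1])]
```

View pics/f1.png

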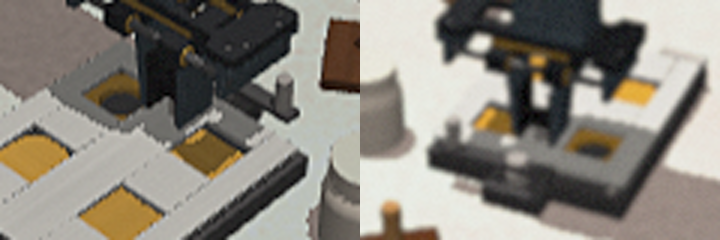

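The frame is shut (29 N reaction, flat on the blanks, brass visible in all windows). I'll release it and go to the clamp peg.

Emit:
arm_command(motion=[0,0,0,0,0,-0.12,1.5,0,0,0,0,0,0,4.8,0,0,0,0,0,0,4.8,0,0,0,0,0,0,4.8,0,0,0,0,0,-1,4.8,0,0,0,0,0,-2.5,4.8,0,0,0,0,0,-3,4.8,0,0,0,0,0,-3,4.2,0,0,0,0,0,0,4.2])

```text
t: 55.88
ee_pos: [0.56, -0.0491, 0.1525]
tcp_rot: [2.418, 1.997, 0.008]
contact_force: [1.6, -0.3, 1.8]
width: 0.0422
finger_force: 0.0
```

Emit:
arm_command(motion=[0,0,7,0,0,0,4.2,0,0,7,0,0,0,4.2,0,0,7,0,0,0,4.2,0,0,7,0,0,0,4.2,0,0,7,0,0,0,4.2,0,0,7,0,0,0,4.2,0,0,7,0,0,0,4.2])

```text
t: 56.47
ee_pos: [0.5571, -0.0487, 0.1469]
tcp_rot: [3.036, 0.807, 0.0]
contact_force: [-0.9, -0.2, 0.3]
width: 0.0422
finger_force: 0.0
```

Emit:
arm_command(motion=[0,0,7,0,0,0,4.2,0,0,7,0,0,0,4.2,0,0,7,0,0,0,4.2,0,0,7,0,0,0,4.2,0,0,7,0,0,0,4.2,0,0,6,0,0,0,4.2,0,0,0,0,0,0,4.2,0,0,0,0,0,0,4.2])

```text
t: 57.13
ee_pos: [0.5571, -0.0487, 0.1468]
tcp_rot: [3.128, -0.293, 0.0]
contact_force: [-1.0, 0.3, -0.1]
width: 0.042
finger_force: 0.0
```

```bash
python3 - <<'E'
from h import *
go(die(.060,.116,.1),die(.060,.116,.062))
f=np.load("w11.npz");C=(f["K"],f["T"]);im=cv2.imread("pics/w11.png")
for u in((180+401/1.9,20+15/1.9),):  # peg top in w11 crop
    p=onz(C,u,.075);print("peg die",(p-CD)@X,(p-CD)@Y)
p=onz(C,(180+259/1.9,20+27/1.9),.047);print("piv die",(p-CD)@X,(p-CD)@Y)
E
```

```text
t 57.13 pos [ 0.5571 -0.0487  0.1468] yaw -10.69 tilt [ 0. -0.] F [-1.   0.3 -0.1] w 0.042 q [-0.13  0.27  2.06 -0.    0.82  1.63] ff 0.0
-> [ 0.6269 -0.0054  0.1   ] tool cm [ 6.05 -5.56  4.69]
-> [ 0.6269 -0.0054  0.062 ] tool cm [ 6.05 -5.56  8.49]
peg die 0.06386530079082817 0.11580650439922834
piv die 0.0005738981803594594 0.11652413735013135
```

Emit:
arm_command(motion=[0,0,0,2.1,-1.85,0,4.2,0,0,0,2.1,-1.85,0,4.2,0,0,0,2.1,-1.85,0,4.2,0,0,0,0,0,2,4.2,0,0,0,0,0,2.3,4.2,0,0,0,0,0,2.2,4.2,0,0,0,0,0,1.9,4.2,0,0,0,0,0,0,4.2])

```text
t: 57.8
ee_pos: [0.6273, -0.006, 0.0593]
tcp_rot: [3.128, -0.292, -0.008]
contact_force: [-1.1, -0.5, -1.2]
width: 0.0419
finger_force: 0.0
```

Emit:
arm_command(motion=[0,0,0,0,0,0,0.6,0,0,0,0,0,0,0.6,0,0,0,0,0,0,0.6,0,0,0,0,0,0,0.6,0,0,0,0,0,0,0.6,0,0,0,0,0,0,0.6], grip_force=10)

```text
t: 58.3
ee_pos: [0.6301, -0.0061, 0.0637]
tcp_rot: [-3.127, 0.298, -0.002]
contact_force: [-0.2, -1.6, 7.5]
width: 0.0137
finger_force: 10.0
```

```bash
python3 - <<'E'
from h import *
s,M=st();print(np.c_[X,Y,[0,0,1]].T@(s["ee_pos"]-CD))
E
```

```text
t 58.3 pos [ 0.6301 -0.0061  0.0637] yaw -10.87 tilt [ 0.0015 -0.0001] F [-0.2 -1.6  7.5] w 0.0137 q [-0.05  0.5   1.93 -0.    0.72  1.71] ff 10.0
[0.06335727 0.11584862 0.06370462]
```

Emit:
arm_command(motion=[0,0,-6,-0.035,-0.66,0,0.6,0,0,-6,-0.035,-0.66,0,0.6,0,0,-6,-0.035,-0.66,0,0.6,0,0,-6,-0.035,-0.66,0,0.6,0,0,-6,-0.035,-0.66,0,0.6,0,0,-6,-0.035,-0.66,0,0.6,0,0,-6,-0.035,-0.66,0,0.6,0,0,-6,-0.035,-0.66,0,0.6])

```text
t: 58.97
ee_pos: [0.6182, 0.0441, 0.0636]
tcp_rot: [2.975, 1.008, 0.001]
contact_force: [-3.1, -2.6, 8.7]
width: 0.0136
finger_force: 10.0
```

Emit:
arm_command(motion=[0,0,-6,-0.035,-0.66,0,0.6,0,0,-6,-0.035,-0.66,0,0.6,0,0,-6,-0.035,-0.66,0,0.6,0,0,-6,-0.035,-0.66,0,0.6,0,0,-6,-0.035,-0.66,0,0.6,0,0,-6,-0.035,-0.66,0,0.6,0,0,-6,-0.035,-0.66,0,0.6,0,0,0,0,0,0,0.6,0,0,0,0,0,0,0.6])

```text
t: 59.72
ee_pos: [0.5797, 0.0679, 0.0637]
tcp_rot: [2.42, 2.002, 0.001]
contact_force: [-1.7, -1.4, 8.5]
width: 0.0136
finger_force: 10.0
```

```bash
python3 - <<'E'
from h import *
s,M=st();print(np.c_[X,Y,[0,0,1]].T@(s["ee_pos"]-CD))
E
```

```text
t 59.72 pos [0.5797 0.0679 0.0637] yaw 79.18 tilt [0.0012 0.    ] F [-1.7 -1.4  8.5] w 0.0136 q [ 0.08  0.44  2.02 -0.    0.68  0.27] ff 10.0
[-0.0001855   0.17900034  0.06367648]
```

Emit:
arm_command(motion=[0,0,0,0,0,0,4,0,0,0,0,0,0,4,0,0,0,0,0,0,4,0,0,0,0,0,-1.5,4,0,0,0,0,0,-3,4,0,0,0,0,0,-3.5,4,0,0,0,0,0,-3.5,4,0,0,0,-3,-0.2,-3.5,4,0,0,0,-3,-0.2,-3.5,4,0,0,0,-3,-0.2,-3.5,4])

```text
t: 60.55
ee_pos: [0.558, -0.0116, 0.274]
tcp_rot: [-2.421, -2.002, 0.0]
contact_force: [0.2, -0.2, 0.3]
width: 0.0401
finger_force: 0.0
```

Emit:
arm_command(motion=[0,0,0,-3,-0.2,-2,4,0,0,0,-3,0,0,4,0,0,0,0,0,0,4,0,0,0,0,0,0,4])

```text
t: 60.88
ee_pos: [0.5451, -0.0706, 0.2927]
tcp_rot: [2.424, 1.998, 0.001]
contact_force: [-0.3, -0.1, -0.2]
width: 0.0397
finger_force: 0.0
```

```bash
python3 - <<'E'
from h import *
st();C=cal("wrist");im=cams.grab_frame("wrist");np.savez("w12.npz",K=C[0],T=C[1]);cv2.imwrite("pics/w12.png",im[:,:,::-1])
a=cams.grab_frame("side")
cv2.imwrite("pics/fin.png",np.hstack([im[0:340,170:500],cv2.resize(a[170:310,230:410],(437,340),interpolation=cv2.INTER_CUBIC)])[:,:,::-1])
for n,p in (("peg",(0,.18,.075)),("pivot",(0,.116,.047)),("free L",(-.097,.097,.0355)),("free R",(.097,.097,.0355)),("grip",(0,.062,.07)),("nose",(0,.08,.045))):
    q=proj(C,die(*p));print(n,np.round(q,1),"crop",np.round(q-[170,0],0))
E
```

```text
t 60.88 pos [ 0.5451 -0.0706  0.2927] yaw 78.98 tilt [ 0.0005 -0.    ] F [-0.3 -0.1 -0.2] w 0.0397 q [-0.17  0.06  1.99  0.    1.09  0.02] ff 0.0
peg [324.7  42. ] crop [155.  42.]
pivot [323.9 122.1] crop [154. 122.]
free L [224.7 142.6] crop [ 55. 143.]
free R [422.6 142.1] crop [253. 142.]
grip [324.2 182.7] crop [154. 183.]
nose [323.7 160.7] crop [154. 161.]
```

View pics/fin.png

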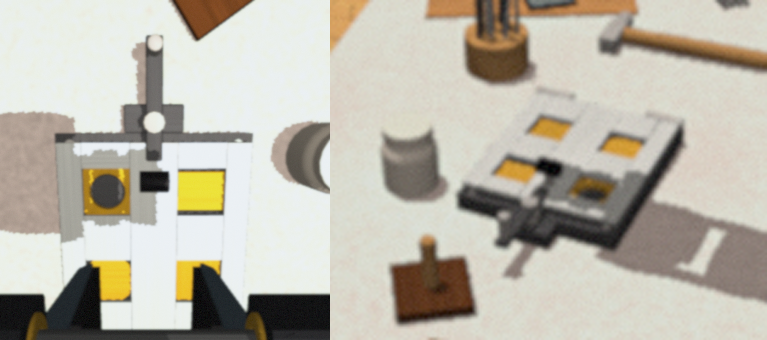

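The clamp is square: the peg is at crop (155,43) and the pivot at (154,122), as predicted. Brass shows in all four windows, the frame is shut, and the bystanders haven't moved. Handing in.

```bash
python3 -c "
from cell import ctrl
print(ctrl.finish_job())"
```

```text
the job is handed in; nothing more can be done
None
```

The job is handed in at about 61 s: all four blanks are seated, the frame is shut and the clamp lies square across its edge. Two grasps needed a second try along the way, the first lift of the frame and the disc; neither disturbed anything.

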